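# Sort the latch-lid tubs by heft and clamp the full ones

### The job

Feel the weight of each lidded glass tub by lifting it: stand the full ones (350 g or more) in a row in the steel rack and the lighter ones on the purple trivet; a tub within 70 g of that limit may go to either. Only when all are sorted, and with its wing nut still loose, slide the rack's jaw up until its sprung pad presses the row firmly against the end wall, and last turn the wing nut clockwise until it stops, so that the row stays pressed. Leave everything else on the shelf where it is.

Things in the scene. Friction and masses are not known exactly. Their poses are not given: they have to be found in the camera images.
- tub_a: one of up to four outwardly identical square opal-glass tubs with a grey latch lid: 72 x 72 mm, lid top 66 mm above the underside; on the lid a grip bar 56 mm long (along the tub's x), 14 mm thick (along its y), from 66 to 92 mm above the underside. Origin: centre of the underside, z up. Weighs between 160 and 600 g, different at each start and not visible: feel it by lifting. May be absent
- tub_b: one of up to four outwardly identical square opal-glass tubs with a grey latch lid: 72 x 72 mm, lid top 66 mm above the underside; on the lid a grip bar 56 mm long (along the tub's x), 14 mm thick (along its y), from 66 to 92 mm above the underside. Origin: centre of the underside, z up. Weighs between 160 and 600 g, different at each start and not visible: feel it by lifting. May be absent
- tub_c: one of up to four outwardly identical square opal-glass tubs with a grey latch lid: 72 x 72 mm, lid top 66 mm above the underside; on the lid a grip bar 56 mm long (along the tub's x), 14 mm thick (along its y), from 66 to 92 mm above the underside. Origin: centre of the underside, z up. Weighs between 160 and 600 g, different at each start and not visible: feel it by lifting. May be absent
- tub_d: one of up to four outwardly identical square opal-glass tubs with a grey latch lid: 72 x 72 mm, lid top 66 mm above the underside; on the lid a grip bar 56 mm long (along the tub's x), 14 mm thick (along its y), from 66 to 92 mm above the underside. Origin: centre of the underside, z up. Weighs between 160 and 600 g, different at each start and not visible: feel it by lifting. May be absent
- rack: steel clamp rack fixed on the shelf, 106 mm wide (its x) and 366 mm long (its y). Origin: centre of its underside. A channel 84 mm wide between two lips (10 mm above the channel's floor) runs along its y and takes the tubs in a row, squarely, touching or nearly so, grip bar either way. Solid end wall at its +y end, sliding jaw at its -y end
- bed: the rack's polished channel floor, on which the tubs stand; same origin and axes as the rack; floor surface 12 mm above the origin
- endwall: the rack's end wall, 70 mm high; same origin and axes as the rack; its inner face is at y = +165 mm
- rack_end (a point): point on the channel floor at the middle of the end wall's inner face
- jaw (a joint): the sliding jaw (m): 0 = fully open (265 mm from the pad's face to the end wall, room for three tubs), growing as it slides to rack +y towards the end wall, at most 0.215. Its slide has a drag of about 6 N and stays where it is left. It is moved by holding the wing nut on top of it
- pad: black rubber pad, 72 x 10 x 46 mm, on springs in front of the jaw. Origin: middle of the lower edge of its face that meets the tubs. At rest it lies at rack y = -100 mm + jaw; pressed, it yields up to 20 mm back towards the jaw (1 N at first, then 0.4 N more per mm)
- nut (a joint): wing nut on top of the jaw (rad): 0 = loosest, growing as it turns clockwise seen from above, hard stop (tight) at 1.3
- nut_grip (a point): where to grip the wing nut: on its axis (rack x = 0, y = -152 mm + jaw), 100 mm above the shelf. The wing is a flat upright bar 62 mm long, 14 mm thick, from 84 to 112 mm above the shelf; at joint value 0 its length lies along rack x; the point's x axis follows its length
- trivet: purple silicone trivet, 200 x 200 mm, 6 mm thick, stuck to the shelf. Origin: centre of its underside
- soy_dish: white ceramic soy dish, 90 mm across, 22 mm high; a bystander. Origin: centre of its underside
- spoon: wooden spoon, 240 mm long, lying flat; a bystander
- spice_jar: small spice jar, 48 mm across, 85 mm high; a bystander. Origin: centre of its underside
- oil_can: steel can, 60 mm across, 100 mm high; a bystander. Origin: centre of its underside
- mug: blue mug, 80 mm across, 85 mm high; a bystander. Origin: centre of its underside
Not all that is in view belongs to the job. Leave any green or red look-alike of the tub_b alone.

How it is judged:
On the way, in this order (a step that is already met when the one before it is completed fails the run):
1. every tub stands where its weight belongs: trivet (under 420 g) or rack floor (over 280 g) ((contact force between tub_a and trivet between 0.8 and 4.15 N or contact force between tub_a and bed above 2.75 N) and (contact force between tub_b and trivet between 0.8 and 4.15 N or contact force between tub_b and bed above 2.75 N) and (contact force between tub_c and trivet between 0.8 and 4.15 N or contact force between tub_c and bed above 2.75 N) and (contact force between tub_d and trivet between 0.8 and 4.15 N or contact force between tub_d and bed above 2.75 N)), for 0.2 s.
2. the row of tubs is pressed between the jaw's pad and the end wall while the wing nut is still loose (below 0.7 rad) ((contact force between pad and tub_a above 1.5 N or contact force between pad and tub_b above 1.5 N or contact force between pad and tub_c above 1.5 N or contact force between pad and tub_d above 1.5 N) and (contact force between endwall and tub_a above 0.8 N or contact force between endwall and tub_b above 0.8 N or contact force between endwall and tub_c above 0.8 N or contact force between endwall and tub_d above 0.8 N) and value of joint nut below 0.7 rad), for 0.2 s.
3. the wing nut is tight while the row is pressed ((contact force between pad and tub_a above 1.5 N or contact force between pad and tub_b above 1.5 N or contact force between pad and tub_c above 1.5 N or contact force between pad and tub_d above 1.5 N) and (contact force between endwall and tub_a above 0.8 N or contact force between endwall and tub_b above 0.8 N or contact force between endwall and tub_c above 0.8 N or contact force between endwall and tub_d above 0.8 N) and value of joint nut above 1.15 rad), for 0.2 s.
At the end, for the whole second after the job is handed in: Every tub upright and still, on the trivet (0.8 to 4.15 N on it, so under 420 g) or standing on the channel floor within 20 mm of its centre line; pad pressing a tub with over 1.5 N, end wall a tub with over 0.8 N; wing nut beyond 1.15 rad (all of step 3 and (contact force between tub_a and trivet between 0.8 and 4.15 N or (x of tub_a in the frame of bed between -0.02 and 0.02 m and y of tub_a in the frame of bed between -0.15 and 0.15 m and z of tub_a in the frame of bed between 0.005 and 0.017 m)) and angle between each of tub_a, tub_b, tub_c, tub_d's own z axis and vertical below 0.1 rad and linear speed of each of tub_a, tub_b, tub_c, tub_d below 0.02 m/s and (contact force between tub_b and trivet between 0.8 and 4.15 N or (x of tub_b in the frame of bed between -0.02 and 0.02 m and y of tub_b in the frame of bed between -0.15 and 0.15 m and z of tub_b in the frame of bed between 0.005 and 0.017 m)) and (contact force between tub_c and trivet between 0.8 and 4.15 N or (x of tub_c in the frame of bed between -0.02 and 0.02 m and y of tub_c in the frame of bed between -0.15 and 0.15 m and z of tub_c in the frame of bed between 0.005 and 0.017 m)) and (contact force between tub_d and trivet between 0.8 and 4.15 N or (x of tub_d in the frame of bed between -0.02 and 0.02 m and y of tub_d in the frame of bed between -0.15 and 0.15 m and z of tub_d in the frame of bed between 0.005 and 0.017 m))); the robot touches nothing.
It fails at once if a bystander is shifted by more than 40 mm (distance of any of soy_dish, spoon, spice_jar, oil_can, mug from where it was at the start of the episode above 0.04 m).
It fails at once if a tub is tipped over (angle between any of tub_a, tub_b, tub_c, tub_d's own z axis and vertical above 0.8 rad).
Of tub_b, tub_c, tub_d only 1 to 3 are there at a start; the rules pass over those that are not, and their reading is None.
At some moment in a run one of tub_a, tub_b, tub_c, tub_d may be knocked a few centimetres aside while the robot is not near it.
Once in a run the grip may slacken for a moment while it holds something.
It also fails if it takes over 210 s, if anything falls off the work surface, if the arm or the gripper's body presses on something with over 40 N, if the wrist force passes 120 N, or if a joint passes its speed limit or range.

### The arm

A 6-joint arm with a two-finger parallel gripper is mounted at the origin on the work surface. World frame = base frame: x ahead of the robot, y to its left, z up, the work surface at z = 0. Lengths are in m, angles in rad, forces in N, time in s.
With the tool pointing down it reaches from about 0.35 to 0.975 m from the base axis. Payload 4.9 kg.
Tool frame: the origin (TCP) lies at the very end of the fingers, on their centre line; the grasp point (between the pads) lies 19 mm behind it; y points along the fingers, z is the direction in which the jaws open and shut, and the axes are right-handed (so a half turn about y gives the same grasp; the last joint's range is limited). The gripper opens to 85 mm and grips with 20 to 120 N. Pads are 22 mm wide; open, the fingers measure 114 mm over their backs; the gripper's body (76 mm by 85 mm) begins 54 mm behind the grasp point. The pads swing forward as they close: fully open they stand 13 mm farther back than shut.
Start: joints at [-1.247, 0.053, 1.613, -0, 1.476, -0.119], TCP at [0.268, -0.565, 0.231] pointing down, gripper open.
Joint ranges: [-3.01, 3.01], [-1.01, 2.22], [0.06, 2.58], [-1.02, 4.17], [0.09, 2.62], [-3.14, 3.14]. Speed limits (rad/s): [2.57, 2.57, 3.14, 3.14, 3.14, 3.14].

### API

Orientations are given as a rotation vector (axis times angle).
In Python, from station import ctrl gives the robot as it stands.
- The arm moves only by the tool arm_command, never from a script. Its argument "steps" is a list of rows, each a list of 3 entries, a list of its own where there are three numbers: the shift along the tool's x, y, z in m, then the turn, a rotation vector about the tool's x, y, z in degrees, then the opening, from 0 (shut) to 1 (fully open). In form: [[[dx, dy, dz], [ax, ay, az], gripper], ...]. A call has 1 to 5 rows; each row is the pose to reach, as a shift and turn from the pose measured when the call began, along the tool's axes at that moment; what a row does not reach only later rows make up. A row lasts 1/10 s, in which the tool goes at most 50 mm and 8.59 degrees, less where a joint would pass 70% of its speed; a pose out of reach is approached as far as the arm can. A call with a gripper value outside its range is refused whole. The fingers move at their own pace and stop on an object; "force" is the grip in N (left out, the last holds). Time passes only in rows, so rows that repeat a pose let the fingers close. It gives the time, the measured TCP pose, the force and the opening at its end, in the units of the state.
- ctrl.get_obs(): the state, without advancing time (a new reading comes with each control period).
- ctrl.get_image(name): name is "scene" or "top"; returns a dict with "img" (384x512x3 uint8, red, green, blue), "camera_matrix" (3x3 intrinsics, pixels), "k1" (the pictures are not rectified: a ray, as slopes to the right and down, at radius r is drawn at 1 + k1 r^2 times it, then the intrinsics apply), "world_from_camera" (4x4, takes a point from camera to world coordinates). Camera axes: x right, y up, looking along -z (the intrinsics and any distortion apply to the point x, -y, -z); pixel columns grow to the right and rows downward; lengths in m; the calibration is good to about 2 mm. A picture is of the moment at which its call begins. There is no depth.
- ctrl.finish_job(): hands the job in, once; it reports no verdict.
Trained networks look in a picture, given as the dict that the camera call returned (one of the last four; its "shot" number tells which), for a name from the list of things; names that differ only in an ending like _2 or _b are one class to them, and where a whole thing is asked for, a point or a joint stands for the part that bears it (a point fixed in the world has none). Each returns a list of dicts, best first, with "confidence" (0 to 1); they miss things now and then, are a little off and sometimes report something else, mostly with a low value. They report only what shows in the picture. A call takes as long as a camera call. They do not tell look-alikes from the thing itself.
- ctrl.boxes_of(picture, name): "position" ([row, column] in pixels, amid what is visible of it).
The state is a dict: "t": time; "q": joint angles; "dq": joint speeds; "effort": joint torques, N m; "tool_pos": TCP position; "tool_rot": TCP orientation; "contact_force": force on the tool from outside, world axes, zero at the start; "wrist_torque": the same for the moment, N m; "opening": finger opening in m.
Only numpy, scipy, OpenCV 4.12 (cv2) and the standard library are available. Lean on these libraries where they do the work, as an engineer would, in place of code of your own. Each camera call takes 0.05 s, during which the arm holds its last target.

## Working session

There is one attempt and no reset: what is moved stays moved. The work goes in short steps, Python scripts to look and compute and a tool call to move; the robot and the scene stay as the last step left them, time stands still between calls to the robot, and variables do not carry over. Pictures are saved under pics/ and viewed, and the job is handed in when it is done.

Besides the shell and the picture viewer there is one more tool, called after "Emit:" as name(argument=value, ...) on one line, values as JSON. arm_command: Moves the arm, as the interface text tells. Its arguments: {"type":"object","properties":{"steps":{"type":"array"},"force":{"type":"number"}},"required":["steps"]}

```bash
mkdir -p pics; ls; python3 - <<'E'
from station import ctrl
import cv2
o=ctrl.get_obs();print({k:(v if not hasattr(v,'round') else v) for k,v in o.items()})
for n in("scene","top"):
    p=ctrl.get_image(n);cv2.imwrite(f"pics/{n}0.png",cv2.resize(p["img"][:,:,::-1],(768,576)))
    print(n,p["camera_matrix"],p["k1"],p["world_from_camera"],p["shot"])
    for t in("tub_a","rack","endwall","pad","nut","trivet","soy_dish","spoon","spice_jar","oil_can","mug"):
        print(t,[([round(float(x)) for x in d["position"]],round(float(d["confidence"]),2)) for d in ctrl.boxes_of(p,t)])
E
```

```text
pics
{'t': 0.0, 'q': array([-1.24700781e+00,  5.33441498e-02,  1.61431389e+00, -8.69435881e-07,
        1.47602272e+00, -1.18978583e-01]), 'dq': array([-4.01224507e-04, -5.86867919e-04,  1.09880430e-05, -1.46112196e-03,
        1.14993384e-03, -1.17304939e-03]), 'effort': array([ 1.48972405e-03, -3.93683767e+01, -3.70174348e+01,  2.52454782e-05,
        7.11833563e-03, -1.17368984e-05]), 'tool_pos': array([ 0.26758372, -0.56411617,  0.23005903]), 'tool_rot': array([-0.4450017 ,  1.97828618, -1.9740788 ]), 'contact_force': array([ 0.70791308,  0.13392064, -0.0289033 ]), 'wrist_torque': array([-0.05388782, -0.02852405,  0.01812636]), 'opening': 0.08556069797210493}
scene [[360.18194767   0.         258.30389757]
 [  0.         360.18194767 184.40074293]
 [  0.           0.           1.        ]] -0.0696986723401395 [[ 0.86444836 -0.36439526  0.34633096  0.84735175]
 [ 0.50270833  0.6315868  -0.59023931 -0.62148563]
 [-0.00365766  0.68433486  0.7291587   0.89883758]
 [ 0.          0.          0.          1.        ]] 1
tub_a [([234, 218], 0.95), ([114, 315], 0.86), ([212, 241], 0.82), (
[... 576 characters left out ...]
1e-02  9.96489755e-01 -7.83576401e-02  3.67542972e-01]
 [-9.99561396e-01 -2.96074764e-02 -6.43380497e-04  4.26213583e-02]
 [-2.96109406e-03  7.83043142e-02  9.96925106e-01  1.38230277e+00]
 [ 0.00000000e+00  0.00000000e+00  0.00000000e+00  1.00000000e+00]] 2
tub_a [([201, 288], 0.96), ([294, 168], 0.89), ([200, 244], 0.78), ([215, 363], 0.74), ([210, 321], 0.67), ([209, 112], 0.67)]
rack [([151, 262], 0.71)]
endwall [([149, 205], 0.73), ([150, 261], 0.29)]
pad [([149, 259], 0.55)]
nut [([148, 274], 0.66)]
trivet [([217, 365], 0.54)]
soy_dish [([156, 156], 0.87)]
spoon [([105, 267], 0.81)]
spice_jar [([167, 396], 0.73)]
oil_can [([118, 184], 0.57), ([150, 261], 0.27)]
mug [([109, 375], 0.85)]
```

View pics/scene0.png

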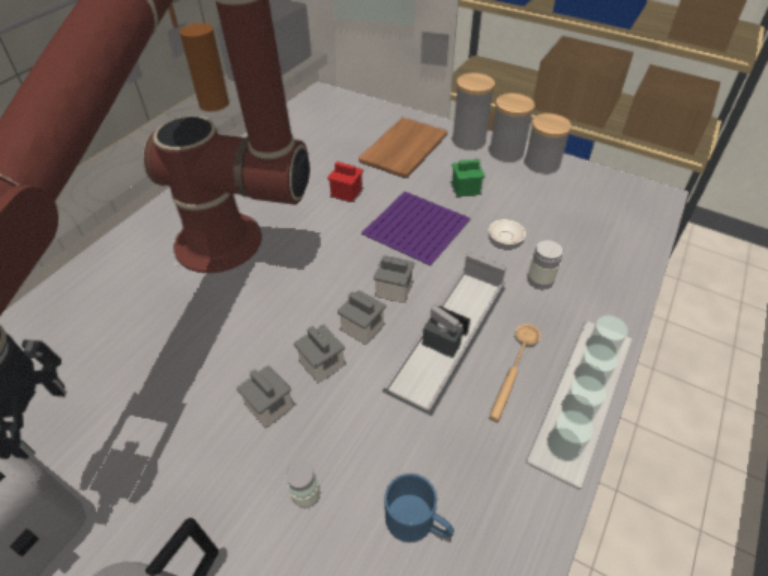

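View pics/top0.png

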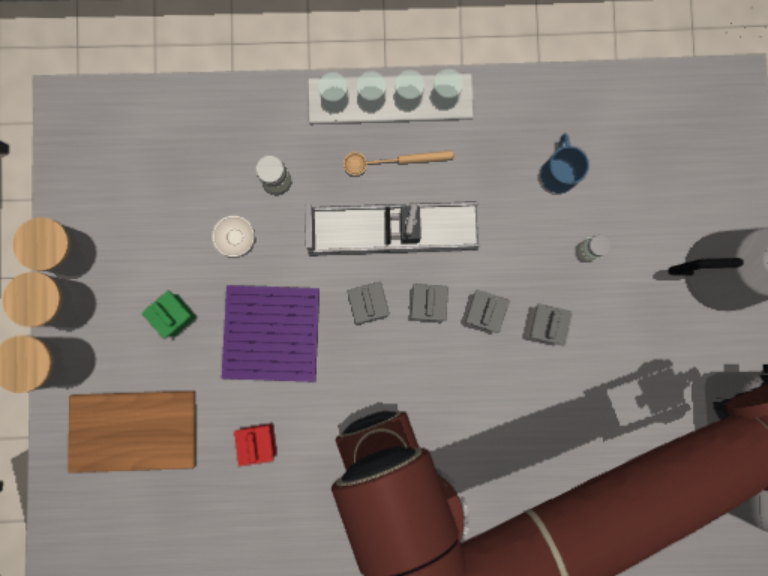

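Candidates for a tub (in the 768-px top picture): four grey-lidded ones at (368,302), (429,302), (487,312) and (549,324). The red one (254,445) and green one (168,315) are look-alikes to leave alone. Next I check the grey four in a close crop.

```bash
cat > h.py <<'E'
import numpy as np, cv2
from scipy.spatial.transform import Rotation as R
from station import ctrl
def ray(p,row,col):
    K=p["camera_matrix"];k1=p["k1"]
    d=np.array([(col-K[0,2])/K[0,0],(row-K[1,2])/K[1,1]]);u=d.copy()
    for _ in range(20): u=d/(1+k1*(u@u))
    T=p["world_from_camera"];return T[:3,3],T[:3,:3]@np.array([u[0],-u[1],-1.])
def p2w(p,row,col,z):
    o,v=ray(p,row,col);return o+v*(z-o[2])/v[2]
def w2p(p,X):
    K=p["camera_matrix"];k1=p["k1"];T=p["world_from_camera"]
    c=T[:3,:3].T@(np.asarray(X,float)-T[:3,3]);u=np.array([c[0],-c[1]])/(-c[2]);u=u*(1+k1*(u@u))
    return np.array([K[1,2]+K[1,1]*u[1],K[0,2]+K[0,0]*u[0]])
def save(p,name,r0=0,r1=384,c0=0,c1=512,s=1):
    cv2.imwrite(f"pics/{name}.png",cv2.resize(p["img"][r0:r1,c0:c1,::-1],None,fx=s,fy=s,interpolation=cv2.INTER_CUBIC))
def draw_tub(im,p,x,y,th,z0=0,s=1,r0=0,c0=0):
    for hx,hy,z in((.036,.036,.066),(.028,.007,.092)):
        c=np.array([[hx,hy],[-hx,hy],[-hx,-hy],[hx,-hy]])@np.array([[np.cos(th),np.sin(th)],[-np.sin(th),np.cos(th)]])
        pts=[((w2p(p,[x+a,y+b,z0+z])-[r0,c0]+.5)*s-.5)[::-1] for a,b in c]
        cv2.polylines(im,[np.round(pts).astype(np.int32)],True,(0,0,255),1)
def delta(xyz,ang=None):
    """tool-axes shift (m), turn (deg) to reach tcp xyz with tool down, jaw-opening dir (tool z) at world angle ang (rad)"""
    o=ctrl.get_obs();Rm=R.from_rotvec(o["tool_rot"]).as_matrix()
    sh=Rm.T@(np.array(xyz)-o["tool_pos"])
    out=[]
    if ang is not None:
        best=None
        for k in(0,np.pi):
            a=ang+k;zz=np.array([np.cos(a),np.sin(a),0]);yy=np.array([0,0,-1.]);xx=np.cross(yy,zz)
            rv=R.from_matrix(Rm.T@np.stack([xx,yy,zz],1)).as_rotvec(degrees=True)
            out.append(rv.round(1).tolist())
    print("pos",o["tool_pos"].round(4),"q6",o["q"][5].round(2),"t",round(o["t"],1),"SHIFT",sh.round(4).tolist(),"TURN",out)
E
python3 - <<'E'
from h import *
p=ctrl.get_image("top")
save(p,"crop1",185,235,225,385,5)
save(p,"crop2",125,175,195,325,6)
o=ctrl.get_obs();print(R.from_rotvec(o["tool_rot"]).as_matrix().round(2))
print(p2w(p,201,288,.085),p2w(p,149,205,.07))
E
```

```text
[[-0.9   0.    0.43]
 [-0.43  0.   -0.9 ]
 [-0.   -1.   -0.  ]]
[ 0.44732465 -0.05109019  0.085     ] [0.61679686 0.19859467 0.07      ]
```

View pics/crop1.png

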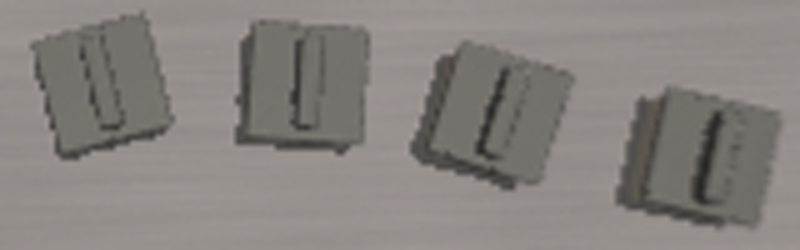

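View pics/crop2.png

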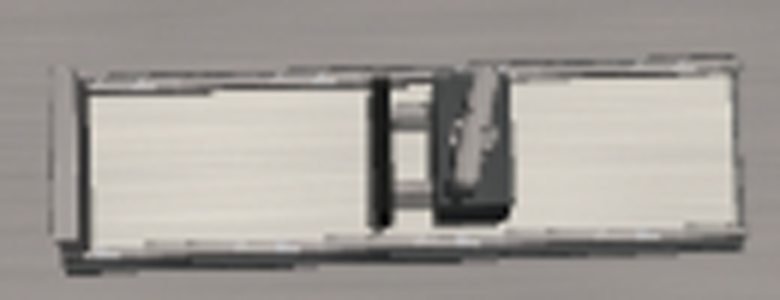

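```bash
python3 - <<'E'
from h import *
p=ctrl.get_image("top")
im=cv2.resize(p["img"][185:235,225:385,::-1],None,fx=5,fy=5,interpolation=cv2.INTER_CUBIC).copy()
L=[[(35,42),(142,14),(172,120),(62,150)],[(252,20),(370,27),(362,145),(245,138)],[(465,42),(574,72),(540,185),(432,155)],[(668,88),(782,112),(758,228),(645,205)]]
for c in L:
    w=np.array([p2w(p,185+(y+.5)/5-.5,225+(x+.5)/5-.5,.066) for x,y in c])
    m=w.mean(0);v=(w[0]-w[3]+w[1]-w[2])[:2];th=np.arctan2(v[1],v[0])
    print(m[:2].round(4),np.degrees(th).round(1),np.linalg.norm(w-np.roll(w,1,0),axis=1).round(3))
    draw_tub(im,p,m[0],m[1],th,0,5,185,225)
cv2.imwrite("pics/o1.png",im)
f=lambda x,y,z:p2w(p,125+(y+.5)/6-.5,195+(x+.5)/6-.5,z).round(4)
print("rails UR,LR,UL,LL",f(740,62,.022),f(742,240,.022),f(90,80,.022),f(85,252,.022))
print("wall top outer",f(55,68,.082),f(57,242,.082),"inner",f(77,70,.082),f(80,242,.082))
print("nut",f(488,68,.112),f(466,190,.112), "pad",f(376,80,.06),f(378,225,.06))
p=ctrl.get_image("scene");save(p,"crop3",160,280,250,340,6)
E
```

```text
[0.4528 0.0791] 13.3 [0.069 0.068 0.068 0.07 ]
[ 0.4484 -0.0465] -5.6 [0.073 0.073 0.073 0.072]
[ 0.4259 -0.1655] -18.8 [0.073 0.069 0.073 0.068]
[ 0.3948 -0.2924] -14.2 [0.073 0.071 0.073 0.07 ]
rails UR,LR,UL,LL [ 0.6606 -0.1589  0.022 ] [ 0.5648 -0.1562  0.022 ] [0.6614 0.1888 0.022 ] [0.5688 0.1935 0.022 ]
wall top outer [0.6552 0.2001 0.082 ] [0.5655 0.201  0.082 ] inner [0.6538 0.1889 0.082 ] [0.5651 0.1893 0.082 ]
nut [ 0.6421 -0.0198  0.112 ] [ 0.581  -0.0068  0.112 ] pad [0.6488 0.0361 0.06  ] [0.5728 0.0373 0.06  ]
```

View pics/o1.png

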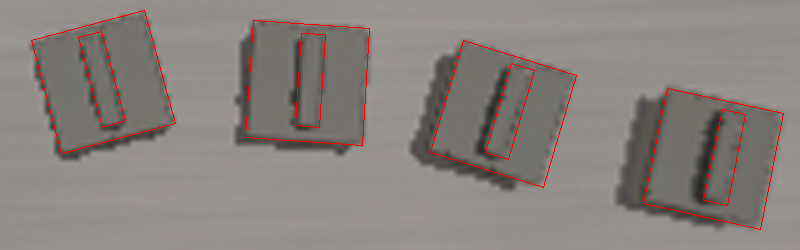

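View pics/crop3.png

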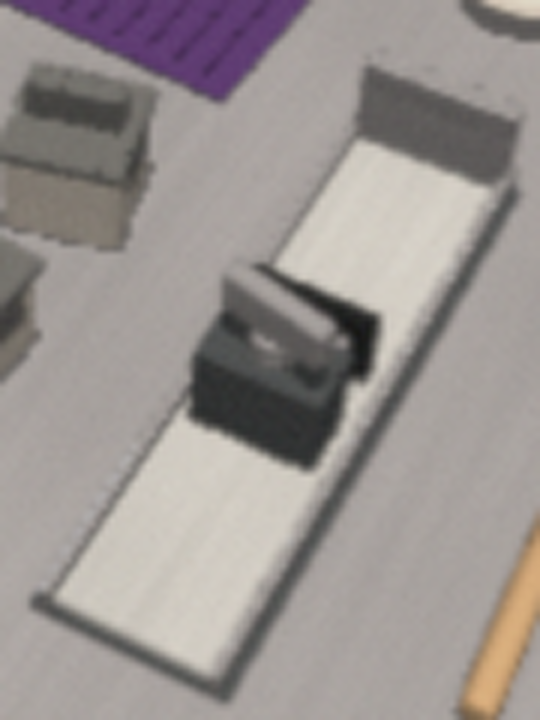

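```bash
cat >> h.py <<'E'
def rackpt(g,x,y,z):
    c,s=np.cos(g[2]),np.sin(g[2]);return [g[0]+c*x-s*y,g[1]+s*x+c*y,z]
def draw_rack(im,p,g,s,r0,c0):
    def pl(pts,col):
        q=[((w2p(p,rackpt(g,*a))-[r0,c0]+.5)*s-.5)[::-1] for a in pts]
        cv2.polylines(im,[np.round(q).astype(np.int32)],True,col,1)
    pl([(-.042,-.183,.012),(.042,-.183,.012),(.042,.165,.012),(-.042,.165,.012)],(0,0,255))
    pl([(-.053,-.183,.022),(.053,-.183,.022),(.053,.183,.022),(-.053,.183,.022)],(255,0,0))
    pl([(-.042,.165,.07),(.042,.165,.07),(.042,.183,.07),(-.042,.183,.07)],(0,200,0))
E
python3 - <<'E'
from h import *
from h import *
p=ctrl.get_image("top");q=ctrl.get_image("scene")
g=(.614,.024,-.008)
im=cv2.resize(p["img"][125:175,195:325,::-1],None,fx=6,fy=6,interpolation=cv2.INTER_CUBIC).copy()
draw_rack(im,p,g,6,125,195)
im2=cv2.resize(q["img"][160:280,250:345,::-1],None,fx=5,fy=5,interpolation=cv2.INTER_CUBIC).copy()
draw_rack(im2,q,g,5,160,250)
cv2.imwrite("pics/r1.png",im);cv2.imwrite("pics/r2.png",im2)
E
```

```text
(no output)
```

View pics/r1.png

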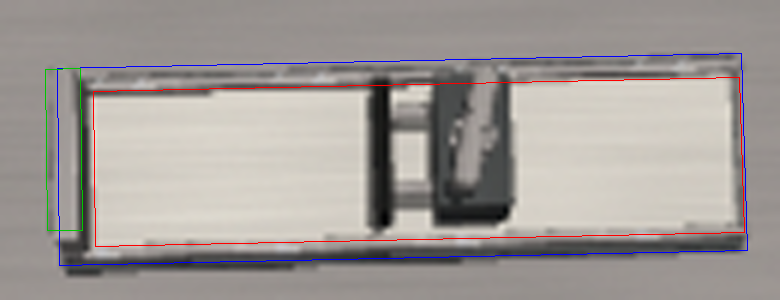

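View pics/r2.png

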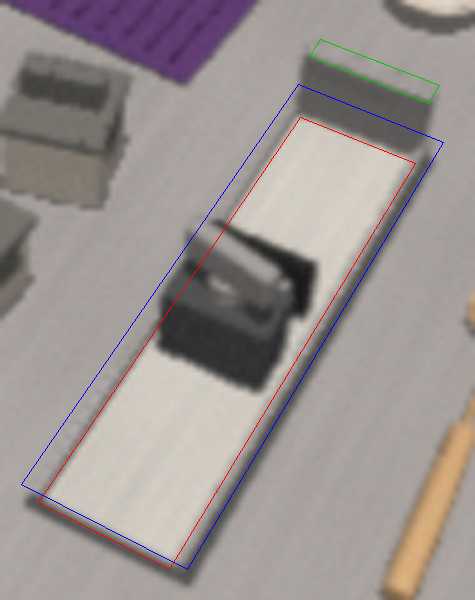

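```bash
python3 - <<'E'
from h import *
delta((.6115,-.0135,.2),np.radians(78))
E
```

```text
pos [ 0.2678 -0.5647  0.2313] q6 -0.12 t 1.4 SHIFT [-0.5467, 0.0313, -0.3508] TURN [[-0.0, -142.6, -0.0], [0.0, 37.4, -0.0]]
```

Emit:
arm_command(steps=[[[-0.04, 0, -0.026], [0, 7, 0], 0.7], [[-0.08, 0, -0.051], [0, 14, 0], 0.7], [[-0.12, 0, -0.077], [0, 21, 0], 0.7], [[-0.16, 0.01, -0.103], [0, 28, 0], 0.7], [[-0.2, 0.01, -0.128], [0, 37.4, 0], 0.7]])

```text
t: 1.95
tool_pos: [0.3927, -0.3632, 0.2201]
tool_rot: [-0.205, -2.121, 2.118]
contact_force: [0.8, -0.6, 0.6]
opening: 0.0597
```

```bash
python3 - <<'E'
from h import *
delta((.6115,-.0135,.2),np.radians(78))
E
```

```text
pos [ 0.3927 -0.3632  0.2201] q6 0.88 t 1.9 SHIFT [-0.1475, 0.0204, -0.3853] TURN [[0.1, -179.1, -0.1], [0.1, 0.9, 0.1]]
```

Emit:
arm_command(steps=[[[-0.017, 0, -0.045], [0, 0, 0], 0.7], [[-0.034, 0, -0.09], [0, 0, 0], 0.7], [[-0.051, 0, -0.135], [0, 0, 0], 0.7], [[-0.068, 0.01, -0.18], [0, 0, 0], 0.7], [[-0.085, 0.01, -0.225], [0, 0.9, 0], 0.7]])

```text
t: 2.45
tool_pos: [0.5195, -0.1567, 0.2093]
tool_rot: [-0.22, -2.112, 2.108]
contact_force: [0.2, 0.9, -0.5]
opening: 0.0598
```

Emit:
arm_command(steps=[[[-0.016, 0, -0.041], [0, 0, 0], 0.7], [[-0.032, 0, -0.082], [0, 0, 0], 0.7], [[-0.048, 0, -0.123], [0, 0, 0], 0.7], [[-0.061, 0, -0.158], [0, 0, 0], 0.7], [[-0.061, 0, -0.158], [0, 0, 0], 0.7]])

```text
t: 2.95
tool_pos: [0.6136, -0.0111, 0.2094]
tool_rot: [-0.215, -2.116, 2.11]
contact_force: [0.7, -0.6, 0.4]
opening: 0.06
```

```bash
python3 - <<'E'
from h import *
delta((.6115,-.0135,.092),np.radians(78))
E
```

```text
pos [ 0.6136 -0.0111  0.2094] q6 1.63 t 3.0 SHIFT [0.0013, 0.1174, 0.0031] TURN [[0.2, -179.7, -0.2], [0.2, 0.3, 0.1]]
```

Emit:
arm_command(steps=[[[0.001, 0.04, 0.003], [0, 0.3, 0], 0.7], [[0.001, 0.08, 0.003], [0, 0.3, 0], 0.7], [[0.001, 0.117, 0.003], [0, 0.3, 0], 0.7], [[0.001, 0.117, 0.003], [0, 0.3, 0], 0.7], [[0.001, 0.117, 0.003], [0, 0.3, 0], 0.7]])

```text
t: 3.45
tool_pos: [0.6115, -0.0139, 0.0924]
tool_rot: [-0.22, -2.112, 2.106]
contact_force: [0.7, -0.7, 1.8]
opening: 0.0595
```

```bash
python3 - <<'E'
from h import *
p=ctrl.get_image("scene");save(p,"n1",160,280,230,350,5)
delta((.6115,-.0135,.092),np.radians(78))
E
```

```text
pos [ 0.6129 -0.0141  0.0944] q6 1.63 t 3.5 SHIFT [0.0015, 0.0024, -0.0003] TURN [[0.1, 179.9, 0.2], [0.2, -0.1, -0.0]]
```

View pics/n1.png

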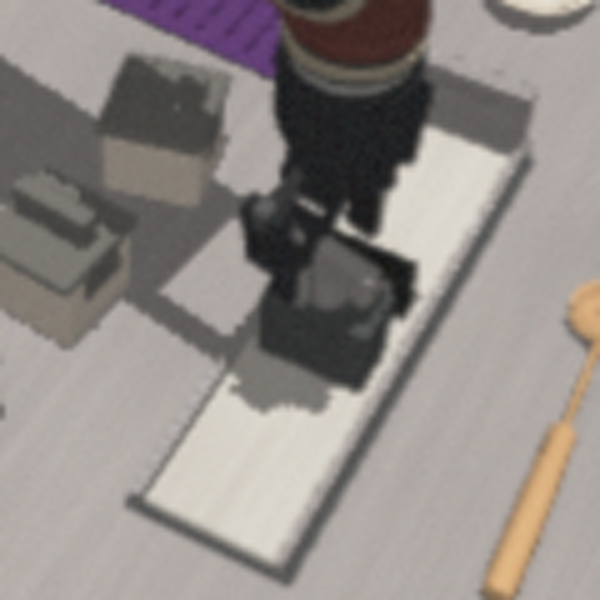

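```bash
python3 - <<'E'
from h import *
p=ctrl.get_image("scene");o=ctrl.get_obs();Rm=R.from_rotvec(o["tool_rot"]).as_matrix()
print(Rm.round(2))
im=cv2.resize(p["img"][160:280,230:350,::-1],None,fx=6,fy=6,interpolation=cv2.INTER_CUBIC)
for dz in(-.03,.03):
  for dx in (-.011,.011):
    pts=[((w2p(p,o["tool_pos"]+Rm@np.array([dx,dy,dz]))-[160,230]+.5)*6)[::-1] for dy in(-.013,-.06)]
    cv2.line(im,*[tuple(int(v) for v in a) for a in pts],(0,0,255) if dz<0 else (0,255,0),1)
cv2.imwrite("pics/n2.png",im)
E
```

```text
[[-0.98  0.   -0.21]
 [ 0.21  0.   -0.98]
 [-0.   -1.   -0.  ]]
```

View pics/n2.png

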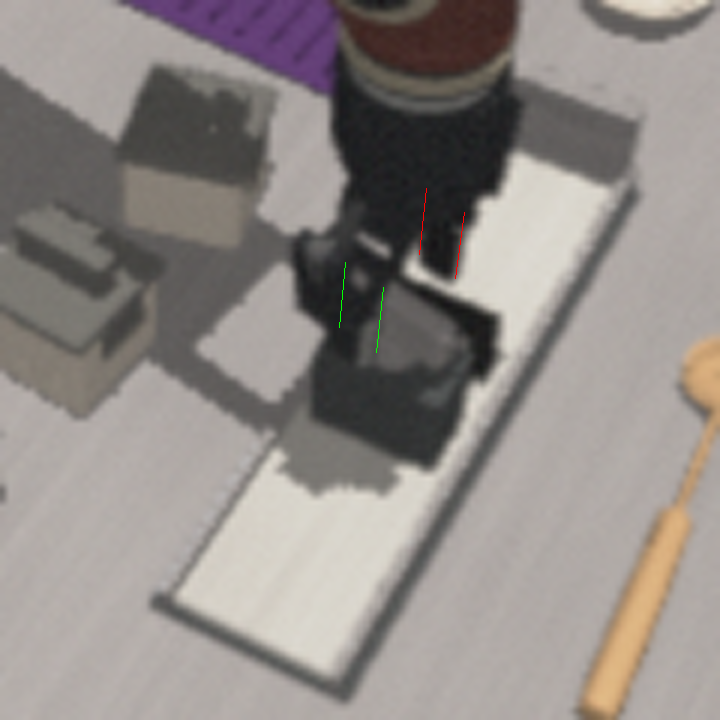

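The overlaid pad lines match the fingers, which straddle the wing at (420,320). I'll close on it and open the jaw, so three tubs have room.

Emit:
arm_command(steps=[[[0, 0.001, 0], [0, 0, 0], 0], [[0, 0.001, 0], [0, 0, 0], 0], [[0, 0.001, 0], [0, 0, 0], 0], [[0, 0.001, 0], [0, 0, 0], 0], [[0, 0.001, 0], [0, 0, 0], 0]], force=50)

```text
t: 4.05
tool_pos: [0.6147, -0.0139, 0.0961]
tool_rot: [-0.229, -2.116, 2.11]
contact_force: [-0.7, 1.6, 6.3]
opening: 0.0126
```

```bash
python3 - <<'E'
from h import *
delta((.6115,-.0135,.092),np.radians(78));print(ctrl.get_obs()["opening"])
o=ctrl.get_obs()["tool_pos"]
d=np.array([np.sin(.008),np.cos(.008),0])
delta(o-.1*d)
E
```

```text
pos [ 0.6147 -0.0139  0.0961] q6 1.63 t 4.0 SHIFT [0.0032, 0.0041, 0.0002] TURN [[0.5, 179.9, 0.3], [0.2, -0.1, -0.3]]
0.012631147034636204
pos [ 0.6147 -0.0139  0.0961] q6 1.63 t 4.0 SHIFT [-0.0201, -0.0002, 0.098] TURN []
```

Emit:
arm_command(steps=[[[-0.004, -0.003, 0.02], [0, 0, 0], 0], [[-0.008, -0.003, 0.04], [0, 0, 0], 0], [[-0.012, -0.003, 0.06], [0, 0, 0], 0], [[-0.016, -0.003, 0.08], [0, 0, 0], 0], [[-0.02, -0.003, 0.1], [0, 0, 0], 0]])

```text
t: 4.55
tool_pos: [0.6147, -0.1129, 0.0963]
tool_rot: [-0.232, -2.126, 2.104]
contact_force: [13.1, 10.3, -11.9]
opening: 0.0124
```

```bash
python3 - <<'E'
from h import *
o=ctrl.get_obs();print(o["tool_pos"],o["contact_force"],o["opening"])
p=ctrl.get_image("top");save(p,"n3",125,175,195,325,6)
p=ctrl.get_image("scene");save(p,"n4",160,280,230,350,5)
E
```

```text
[ 0.61474292 -0.11293057  0.09628221] [ 13.08195725  10.30756308 -11.93254312] 0.012417367178875375
```

View pics/n4.png

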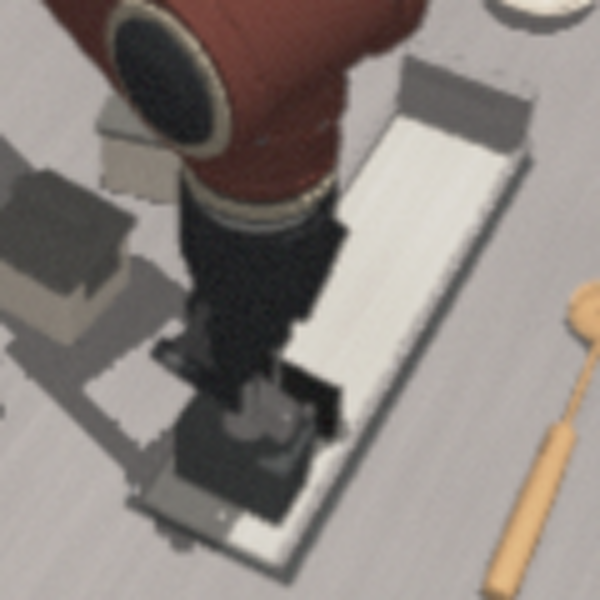

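Emit:
arm_command(steps=[[[0, 0, 0], [0, 0, 0], 0.7], [[0, 0, 0], [0, 0, 0], 0.7], [[0, 0, 0], [0, 0, 0], 0.7], [[0, -0.03, 0], [0, 0, 0], 0.7], [[0, -0.07, 0], [0, 0, 0], 0.7]])

```text
t: 5.15
tool_pos: [0.612, -0.116, 0.1643]
tool_rot: [-0.228, -2.118, 2.106]
contact_force: [0.6, -0.9, 0.3]
opening: 0.06
```

```bash
python3 - <<'E'
from h import *
T=[(.4528,.0791,13.3),(.4484,-.0465,-5.6),(.4259,-.1655,-18.8),(.3948,-.2924,-14.2)]
for x,y,a in T[:4]: delta((x,y,.16),np.radians(a+90))
E
```

```text
pos [ 0.612  -0.116   0.1643] q6 1.47 t 5.2 SHIFT [0.1966, 0.0046, -0.1573] TURN [[0.4, 154.6, 0.4], [0.3, -25.4, -0.3]]
pos [ 0.612  -0.116   0.1643] q6 1.47 t 5.2 SHIFT [0.1746, 0.0039, -0.0336] TURN [[0.3, 173.5, 0.5], [0.3, -6.5, -0.2]]
pos [ 0.612  -0.116   0.1643] q6 1.47 t 5.2 SHIFT [0.1716, 0.0032, 0.0875] TURN [[-0.3, -173.3, -0.5], [0.4, 6.7, -0.2]]
pos [ 0.612  -0.116   0.1643] q6 1.47 t 5.2 SHIFT [0.1753, 0.0024, 0.2181] TURN [[-0.3, -177.9, -0.5], [0.3, 2.1, -0.2]]
```

Emit:
arm_command(steps=[[[0.045, 0, -0.008], [0, -2, 0], 0.6], [[0.09, 0, -0.017], [0, -4, 0], 0.6], [[0.135, 0, -0.026], [0, -6.5, 0], 0.6], [[0.175, 0.004, -0.034], [0, -6.5, 0], 0.6], [[0.175, 0.004, -0.034], [0, -6.5, 0], 0.6]])

```text
t: 5.65
tool_pos: [0.4433, -0.0439, 0.1576]
tool_rot: [-0.105, -2.179, 2.165]
contact_force: [0.9, 0.5, 0.2]
opening: 0.0514
```

```bash
python3 - <<'E'
from h import *
p=ctrl.get_image("top");save(p,"t1",180,240,215,385,4)
delta((.4484,-.0465,.072),np.radians(-5.6+90));print(ctrl.get_obs()["contact_force"])
E
```

```text
pos [ 0.4459 -0.045   0.1591] q6 1.4 t 5.7 SHIFT [-0.0023, 0.0871, 0.0018] TURN [[-0.3, -180.0, -0.5], [0.3, 0.0, -0.2]]
[ 0.17108666 -0.1708914   0.56110042]
```

View pics/t1.png

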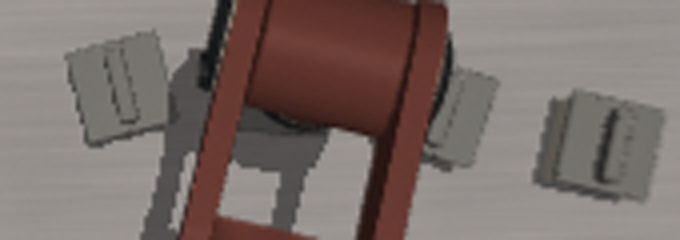

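Emit:
arm_command(steps=[[[-0.002, 0.035, 0.002], [0, 0, 0], 0.6], [[-0.002, 0.065, 0.002], [0, 0, 0], 0.6], [[-0.002, 0.085, 0.002], [0, 0, 0], 0.6], [[-0.002, 0.085, 0.002], [0, 0, 0], 0], [[-0.002, 0.085, 0.002], [0, 0, 0], 0]])

```text
t: 6.2
tool_pos: [0.4492, -0.0471, 0.075]
tool_rot: [-0.111, -2.179, 2.168]
contact_force: [0.3, -0.4, -0.5]
opening: 0.0227
```

Emit:
arm_command(steps=[[[0, 0, 0], [0, 0, 0], 0], [[0, 0, 0], [0, 0, 0], 0], [[0, 0, 0], [0, 0, 0], 0]])

```text
t: 6.5
tool_pos: [0.4503, -0.0474, 0.0763]
tool_rot: [-0.114, -2.18, 2.17]
contact_force: [0.4, 0.4, 1.0]
opening: 0.0125
```

Emit:
arm_command(steps=[[[0, -0.015, 0], [0, 0, 0], 0], [[0, -0.03, 0], [0, 0, 0], 0], [[0, -0.03, 0], [0, 0, 0], 0], [[0, -0.03, 0], [0, 0, 0], 0], [[0, -0.03, 0], [0, 0, 0], 0]], force=80)

```text
t: 7.0
tool_pos: [0.4493, -0.0473, 0.1053]
tool_rot: [-0.112, -2.18, 2.169]
contact_force: [-0.2, -0.2, -3.6]
opening: 0.0118
```

```bash
cat >> h.py <<'E'
def weigh(n=6):
    f=[]
    for _ in range(n):
        ctrl.get_image("top");f.append(ctrl.get_obs()["contact_force"])
    f=np.array(f);print("F",f.mean(0).round(2),"sd",f.std(0).round(2),"grams",round(-f[:,2].mean()/9.81*1000),"open",ctrl.get_obs()["opening"],"z",ctrl.get_obs()["tool_pos"])
E
python3 -c "
from h import *
weigh()
delta((.612+.008*.128,.0245+.128,.2),np.radians(90-.5))"
```

```text
F [ 0.24  0.1  -2.69] sd [0.54 0.43 0.37] grams 274 open 0.011814648318844623 z [ 0.44979863 -0.04746814  0.10583588]
pos [ 0.4498 -0.0475  0.1058] q6 1.39 t 7.3 SHIFT [-0.1436, -0.0922, -0.2153] TURN [[0.6, 174.9, 0.4], [0.3, -5.1, -0.4]]
```

```bash
python3 -c "
from h import *
weigh(4)
p=ctrl.get_image('top')
c=[p2w(p,(y+.5)/1.5-.5,(x+.5)/1.5-.5,.006) for x,y in((226,286),(319,288),(316,381),(222,378))]
for a in c: print(a.round(4))
m=np.mean(c,0);print(m)
for dx,dy in((.045,-.045),):
  delta((m[0]+dx,m[1]+dy,.17),np.radians(90))
"
```

```text
F [-0.05 -0.28 -2.3 ] sd [0.5  0.53 0.53] grams 234 open 0.011772877452712925 z [ 0.45005725 -0.04753503  0.10625082]
[0.4991 0.3838 0.006 ]
[0.4889 0.185  0.006 ]
[0.2913 0.1955 0.006 ]
[0.3038 0.394  0.006 ]
[0.39579389 0.28956178 0.006     ]
pos [ 0.4501 -0.0475  0.1063] q6 1.39 t 7.5 SHIFT [0.0371, -0.0625, -0.2901] TURN [[0.6, 174.4, 0.4], [0.3, -5.6, -0.4]]
```

Emit:
arm_command(steps=[[[0, -0.045, 0], [0, 0, 0], 0], [[0, -0.095, -0.01], [0, 0, 0], 0], [[0.01, -0.1, -0.045], [0, -2, 0], 0], [[0.015, -0.1, -0.085], [0, -3, 0], 0], [[0.02, -0.1, -0.125], [0, -4, 0], 0]])

```text
t: 8.05
tool_pos: [0.4418, 0.0795, 0.2079]
tool_rot: [-0.042, -2.217, 2.207]
contact_force: [0.9, 1.2, -2.5]
opening: 0.0118
```

Emit:
arm_command(steps=[[[0.005, 0, -0.04], [0, -1, 0], 0], [[0.01, 0, -0.08], [0, -2, 0], 0], [[0.017, 0, -0.12], [0, -2, 0], 0], [[0.02, 0, -0.16], [0, -2, 0], 0], [[0.02, 0, -0.16], [0, -2, 0], 0]])

```text
t: 8.55
tool_pos: [0.4254, 0.2438, 0.2086]
tool_rot: [-0.003, 2.217, -2.204]
contact_force: [-0.6, -0.8, -2.0]
opening: 0.0118
```

```bash
python3 -c "
from h import *
weigh(3)
delta((.441,.2446,.076+.006+.003),np.radians(90-3))
"
```

```text
F [ 0.27 -0.36 -2.97] sd [0.26 0.39 0.05] grams 303 open 0.01166881534926694 z [0.42613356 0.23987925 0.20824862]
pos [0.4261 0.2399 0.2082] q6 1.92 t 8.7 SHIFT [-0.0137, 0.1234, -0.0042] TURN [[-0.8, -176.6, -0.3], [0.2, 3.4, -0.6]]
```

Emit:
arm_command(steps=[[[-0.012, 0.04, -0.004], [0, 3, 0], 0], [[-0.014, 0.08, -0.004], [0, 3, 0], 0], [[-0.014, 0.11, -0.004], [0, 3, 0], 0], [[-0.014, 0.122, -0.004], [0, 3, 0], 0], [[-0.014, 0.125, -0.004], [0, 3, 0], 0]])

```text
t: 9.2
tool_pos: [0.4415, 0.2434, 0.0831]
tool_rot: [-0.061, -2.206, 2.198]
contact_force: [0.3, 0.1, -1.8]
opening: 0.0122
```

```bash
python3 -c "
from h import *
weigh(3)
"
```

```text
F [ 0.28  0.07 -2.05] sd [0.77 0.88 0.64] grams 209 open 0.012087260186346154 z [0.44231    0.2442235  0.08461918]
```

Emit:
arm_command(steps=[[[0, 0.003, 0], [0, 0, 0], 0], [[0, 0.003, 0], [0, 0, 0], 0], [[0, 0.004, 0], [0, 0, 0], 0]])

```text
t: 9.65
tool_pos: [0.4438, 0.2447, 0.0824]
tool_rot: [-0.067, -2.212, 2.199]
contact_force: [1.4, -0.2, 5.6]
opening: 0.0117
```

```bash
python3 -c "
from h import *
weigh(3)
"
```

```text
F [ 1.03 -0.06  4.69] sd [0.31 0.12 0.72] grams -478 open 0.011916666253480005 z [0.44377965 0.2446737  0.08243993]
```

On the trivet and pressing slightly. Release and rise, then on to T1.

Emit:
arm_command(steps=[[[0, 0, 0], [0, 0, 0], 0.55], [[0, 0, 0], [0, 0, 0], 0.55], [[0, 0, 0], [0, 0, 0], 0.55], [[0, -0.04, 0], [0, 0, 0], 0.55], [[0, -0.08, 0], [0, 0, 0], 0.55]])

```text
t: 10.3
tool_pos: [0.4409, 0.2436, 0.1611]
tool_rot: [-0.061, -2.207, 2.199]
contact_force: [0.6, 0.6, -0.2]
opening: 0.0468
```

```bash
python3 -c "
from h import *
weigh(2)
p=ctrl.get_image('scene');save(p,'s2',100,300,150,400,3)
delta((.4528,.0791,.165),np.radians(103.3))
"
```

```text
F [1.89 1.08 2.41] sd [1.5  0.67 1.6 ] grams -246 open 0.04638879584454014 z [0.44595471 0.24561006 0.16884345]
pos [0.4445 0.245  0.1659] q6 1.97 t 10.4 SHIFT [-0.0158, -0.0002, 0.1654] TURN [[1.8, 164.1, 0.5], [0.3, -15.9, -1.2]]
```

View pics/s2.png

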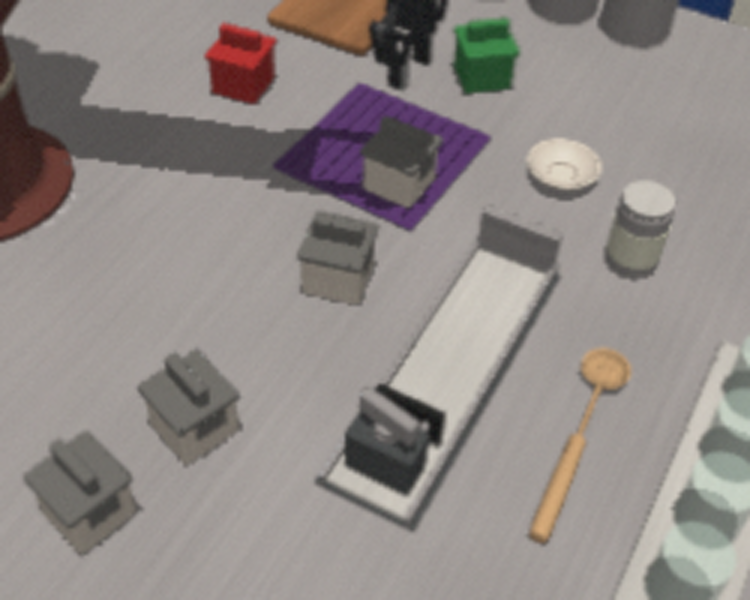

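Emit:
arm_command(steps=[[[-0.004, 0, 0.04], [0, -4, 0], 0.6], [[-0.008, 0, 0.085], [0, -8, 0], 0.6], [[-0.012, 0, 0.13], [0, -12, -1], 0.6], [[-0.016, 0, 0.165], [0, -16, -1.2], 0.6], [[-0.016, 0, 0.165], [0, -16, -1.2], 0.6]])

```text
t: 10.95
tool_pos: [0.4523, 0.0763, 0.163]
tool_rot: [-0.244, 2.106, -2.096]
contact_force: [0.2, 0.9, -0.8]
opening: 0.0512
```

```bash
python3 -c "
from h import *
weigh(2)
delta((.4528,.0791,.075),np.radians(103.3))
"
```

```text
F [-0.61  0.11  0.4 ] sd [0.05 0.13 0.07] grams -41 open 0.051033534891500976 z [0.45219452 0.07907137 0.16329427]
pos [0.4522 0.0791 0.1633] q6 1.35 t 11.1 SHIFT [-0.0007, 0.0883, 0.0007] TURN [[-0.1, 180.0, 0.6], [0.4, -0.0, 0.0]]
```

Emit:
arm_command(steps=[[[0, 0.04, 0], [0, 0, 0], 0.6], [[0, 0.075, 0], [0, 0, 0], 0.6], [[0, 0.088, 0], [0, 0, 0], 0.5], [[0, 0.088, 0], [0, 0, 0], 0], [[0, 0.088, 0], [0, 0, 0], 0]])

```text
t: 11.55
tool_pos: [0.4526, 0.0802, 0.0762]
tool_rot: [-0.246, 2.105, -2.092]
contact_force: [0.2, 0.1, -0.0]
opening: 0.0144
```

Emit:
arm_command(steps=[[[0, 0, 0], [0, 0, 0], 0], [[0, 0, 0], [0, 0, 0], 0], [[0, 0, 0], [0, 0, 0], 0]])

```text
t: 11.85
tool_pos: [0.4533, 0.0803, 0.0772]
tool_rot: [-0.244, 2.104, -2.091]
contact_force: [0.3, -0.1, -2.4]
opening: 0.0117
```

Emit:
arm_command(steps=[[[0, -0.015, 0], [0, 0, 0], 0], [[0, -0.03, 0], [0, 0, 0], 0], [[0, -0.03, 0], [0, 0, 0], 0], [[0, -0.03, 0], [0, 0, 0], 0], [[0, -0.03, 0], [0, 0, 0], 0]])

```text
t: 12.35
tool_pos: [0.4526, 0.0801, 0.1063]
tool_rot: [-0.245, 2.105, -2.092]
contact_force: [-1.3, -0.2, -2.6]
opening: 0.0119
```

```bash
python3 -c "
from h import *
weigh(10)
delta((.612+.008*.128,.0245+.128,.2),np.radians(90-.5))
"
```

```text
F [-0.06  0.14 -2.24] sd [0.54 0.41 0.38] grams 228 open 0.011940014037006988 z [0.45323899 0.0800802  0.10716852]
pos [0.4532 0.0801 0.1072] q6 1.35 t 12.8 SHIFT [-0.1723, -0.0923, -0.0342] TURN [[-0.1, -166.2, -0.5], [0.3, 13.8, -0.1]]
```

```bash
python3 -c "
from h import *
delta((.350,.248,.2),np.radians(87))
"
```

```text
pos [0.4532 0.0801 0.1072] q6 1.35 t 12.8 SHIFT [0.0616, -0.0918, -0.1877] TURN [[-0.1, -163.7, -0.5], [0.4, 16.3, -0.1]]
```

Emit:
arm_command(steps=[[[0, -0.045, 0], [0, 3, 0], 0], [[0.01, -0.095, -0.02], [0, 7, 0], 0], [[0.03, -0.095, -0.06], [0, 10, 0], 0], [[0.04, -0.095, -0.1], [0, 13, 0], 0], [[0.05, -0.095, -0.14], [0, 16, 0], 0]])

```text
t: 13.35
tool_pos: [0.3718, 0.2053, 0.2039]
tool_rot: [-0.058, -2.205, 2.189]
contact_force: [-0.2, 1.2, -2.1]
opening: 0.0118
```

```bash
python3 -c "
from h import *
delta((.350,.248,.2),np.radians(87))
delta((.350,.248,.082),np.radians(87))
"
```

```text
pos [0.3718 0.2053 0.2039] q6 1.95 t 13.3 SHIFT [0.0239, 0.0041, -0.0415] TURN [[-0.2, -179.9, -0.6], [0.4, 0.1, -0.1]]
pos [0.3718 0.2053 0.2039] q6 1.95 t 13.3 SHIFT [0.0242, 0.1221, -0.0407] TURN [[-0.2, -179.9, -0.6], [0.4, 0.1, -0.1]]
```

Emit:
arm_command(steps=[[[0.024, 0, -0.041], [0, 0, 0], 0], [[0.024, 0.03, -0.041], [0, 0, 0], 0], [[0.024, 0.07, -0.041], [0, 0, 0], 0], [[0.024, 0.1, -0.041], [0, 0, 0], 0], [[0.024, 0.118, -0.041], [0, 0, 0], 0]])

```text
t: 13.85
tool_pos: [0.3483, 0.2478, 0.0832]
tool_rot: [-0.053, -2.202, 2.19]
contact_force: [0.1, -0.7, -1.6]
opening: 0.0115
```

```bash
python3 -c "
from h import *
weigh(2)
delta((.350,.248,.082),np.radians(87))
"
```

```text
F [-0.82 -0.31 -2.61] sd [0.64 0.77 0.17] grams 267 open 0.011919766700986137 z [0.34843702 0.24759495 0.08362428]
pos [0.3484 0.2476 0.0836] q6 2.06 t 13.9 SHIFT [-0.0015, 0.0016, -0.0005] TURN [[0.2, -179.9, -0.4], [0.3, 0.1, 0.1]]
```

Emit:
arm_command(steps=[[[0, 0.003, 0], [0, 0, 0], 0], [[0, 0.003, 0], [0, 0, 0], 0], [[0, 0.003, 0], [0, 0, 0], 0]])

```text
t: 14.25
tool_pos: [0.3491, 0.2479, 0.0816]
tool_rot: [-0.055, -2.202, 2.19]
contact_force: [0.5, -0.3, -0.3]
opening: 0.012
```

Emit:
arm_command(steps=[[[0, 0, 0], [0, 0, 0], 0.55], [[0, 0, 0], [0, 0, 0], 0.55], [[0, 0, 0], [0, 0, 0], 0.55], [[0, -0.04, 0], [0, 0, 0], 0.55], [[0, -0.08, 0], [0, 0, 0], 0.55]])

```text
t: 14.75
tool_pos: [0.3479, 0.2469, 0.1612]
tool_rot: [-0.051, -2.199, 2.19]
contact_force: [1.1, 0.1, 0.1]
opening: 0.0469
```

```bash
python3 -c "
from h import *
p=ctrl.get_image('scene');save(p,'s3',100,300,150,400,3)
p=ctrl.get_image('top');save(p,'t3',180,240,215,385,4)
delta((.4259,-.1655,.18),np.radians(71.2))
"
```

```text
pos [0.3527 0.2491 0.1685] q6 2.06 t 14.8 SHIFT [-0.094, -0.0153, 0.4103] TURN [[-0.7, -164.1, -1.1], [0.7, 15.9, -0.5]]
```

View pics/s3.png

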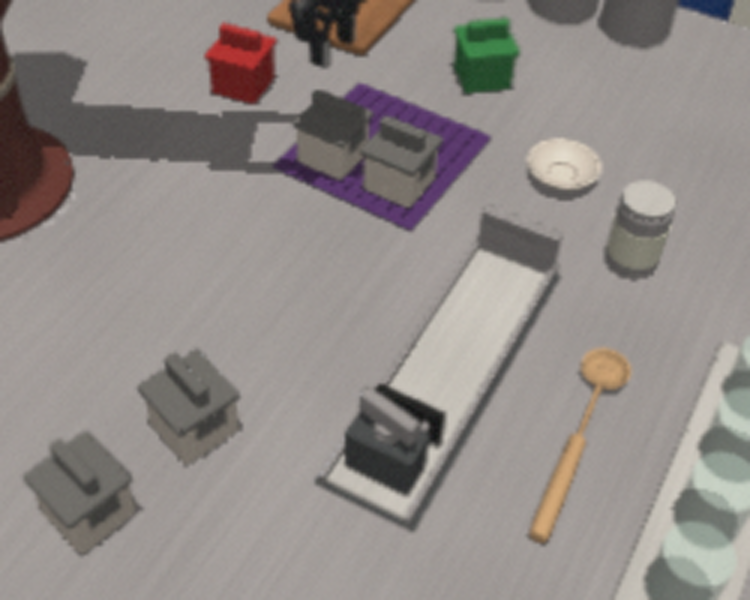

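View pics/t3.png

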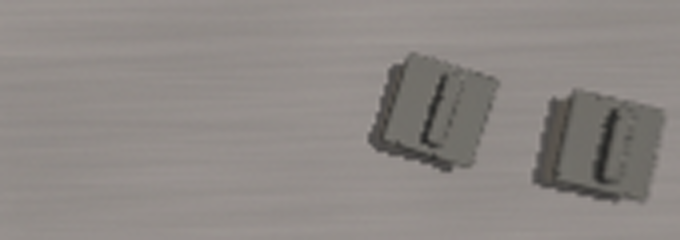

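Emit:
arm_command(steps=[[[-0.02, -0.01, 0.04], [0, 3, 0], 0.6], [[-0.035, -0.02, 0.085], [0, 6, 0], 0.6], [[-0.05, -0.02, 0.13], [0, 9, 0], 0.6], [[-0.06, -0.02, 0.175], [0, 12, 0], 0.6], [[-0.07, -0.02, 0.22], [0, 16, -0.5], 0.6]])

```text
t: 15.35
tool_pos: [0.4113, 0.024, 0.1866]
tool_rot: [-0.343, -2.056, 2.029]
contact_force: [0.4, 0.2, 0.4]
opening: 0.0514
```

```bash
python3 -c "
from h import *
delta((.4259,-.1655,.17),np.radians(71.2))
"
```

```text
pos [0.4113 0.024  0.1866] q6 1.77 t 15.3 SHIFT [-0.0755, 0.0142, 0.1746] TURN [[-0.1, 179.8, 1.2], [0.7, -0.2, 0.1]]
```

Emit:
arm_command(steps=[[[-0.019, 0, 0.044], [0, 0, 0], 0.6], [[-0.038, 0.01, 0.088], [0, 0, 0], 0.6], [[-0.057, 0.014, 0.132], [0.5, 0, 0], 0.6], [[-0.075, 0.014, 0.175], [0.7, 0, 0], 0.6], [[-0.075, 0.014, 0.175], [0.7, 0, 0], 0.6]])

```text
t: 15.85
tool_pos: [0.425, -0.1701, 0.1698]
tool_rot: [-0.346, -2.037, 2.038]
contact_force: [-0.6, 0.2, -0.1]
opening: 0.0515
```

```bash
python3 -c "
from h import *
weigh(2)
delta((.4259,-.1655,.074),np.radians(71.2))
"
```

```text
F [-0.15 -0.13 -0.28] sd [0.11 0.24 0.27] grams 29 open 0.05129986955986832 z [ 0.42500896 -0.16639751  0.16968049]
pos [ 0.425  -0.1664  0.1697] q6 1.37 t 15.9 SHIFT [-0.0008, 0.0957, -0.001] TURN [[-0.2, 179.7, 0.1], [0.1, -0.3, 0.1]]
```

Emit:
arm_command(steps=[[[0, 0.04, -0.001], [0, 0, 0], 0.6], [[0, 0.08, -0.001], [0, 0, 0], 0.6], [[0, 0.095, -0.001], [0, 0, 0], 0.5], [[0, 0.095, -0.001], [0, 0, 0], 0], [[0, 0.095, -0.001], [0, 0, 0], 0]])

```text
t: 16.45
tool_pos: [0.4255, -0.1644, 0.0751]
tool_rot: [-0.341, -2.043, 2.039]
contact_force: [0.1, -0.5, -0.6]
opening: 0.0142
```

Emit:
arm_command(steps=[[[0, 0, 0], [0, 0, 0], 0], [[0, 0, 0], [0, 0, 0], 0], [[0, 0, 0], [0, 0, 0], 0]])

```text
t: 16.75
tool_pos: [0.4257, -0.1643, 0.0756]
tool_rot: [-0.341, -2.043, 2.039]
contact_force: [0.6, -0.6, -4.9]
opening: 0.0121
```

Emit:
arm_command(steps=[[[0, -0.015, 0], [0, 0, 0], 0], [[0, -0.03, 0], [0, 0, 0], 0], [[0, -0.03, 0], [0, 0, 0], 0], [[0, -0.03, 0], [0, 0, 0], 0], [[0, -0.03, 0], [0, 0, 0], 0]])

```text
t: 17.25
tool_pos: [0.4251, -0.164, 0.1046]
tool_rot: [-0.339, -2.043, 2.038]
contact_force: [0.2, 0.1, -3.7]
opening: 0.0117
```

```bash
python3 -c "
from h import *
weigh(10)
delta((.612+.008*.126,.0245+.126,.2),np.radians(90-.5))
"
```

```text
F [ 0.01  0.09 -4.29] sd [0.43 0.47 0.42] grams 437 open 0.011996427762676126 z [ 0.42573825 -0.164373    0.1055674 ]
pos [ 0.4257 -0.1644  0.1056] q6 1.37 t 17.8 SHIFT [-0.0743, -0.094, -0.3589] TURN [[-0.1, 161.5, 0.1], [0.1, -18.5, 0.1]]
```

Emit:
arm_command(steps=[[[0, -0.045, 0], [0, -2, 0], 0], [[-0.008, -0.094, -0.03], [0, -5, 0], 0], [[-0.015, -0.094, -0.07], [0, -9, 0], 0], [[-0.023, -0.094, -0.11], [0, -14, 0], 0], [[-0.03, -0.094, -0.15], [0, -18.5, 0], 0]])

```text
t: 18.25
tool_pos: [0.5041, -0.0312, 0.2008]
tool_rot: [-0.008, -2.221, 2.218]
contact_force: [0.6, -0.6, -4.3]
opening: 0.0121
```

```bash
python3 -c "
from h import *
delta((.612+.008*.126,.0245+.126,.2),np.radians(90-.5))
"
```

```text
pos [ 0.5041 -0.0312  0.2008] q6 1.37 t 18.2 SHIFT [-0.1078, 0.0012, -0.1824] TURN [[-0.1, -179.8, -0.1], [0.1, 0.2, -0.1]]
```

Emit:
arm_command(steps=[[[-0.025, 0, -0.042], [0, 0, 0], 0], [[-0.05, 0, -0.084], [0, 0, 0], 0], [[-0.075, 0, -0.126], [0, 0, 0], 0], [[-0.1, 0, -0.168], [0, 0, 0], 0], [[-0.108, 0, -0.182], [0, 0, 0], 0]])

```text
t: 18.75
tool_pos: [0.6146, 0.154, 0.2009]
tool_rot: [-0.005, -2.224, 2.218]
contact_force: [-0.2, -1.0, -3.6]
opening: 0.012
```

```bash
python3 -c "
from h import *
weigh(4)
p=ctrl.get_image('scene');save(p,'s4',110,260,230,380,4)
delta((.612+.008*.126,.0245+.126,.088),np.radians(90-.5))
"
```

```text
F [-0.63 -0.08 -4.06] sd [0.4  0.68 0.35] grams 414 open 0.011937061118375883 z [0.61284601 0.14973016 0.2006634 ]
pos [0.6127 0.1492 0.2008] q6 1.7 t 19.0 SHIFT [-0.0002, 0.1128, -0.0013] TURN [[-0.0, -179.9, -0.0], [0.0, 0.1, -0.0]]
```

View pics/s4.png

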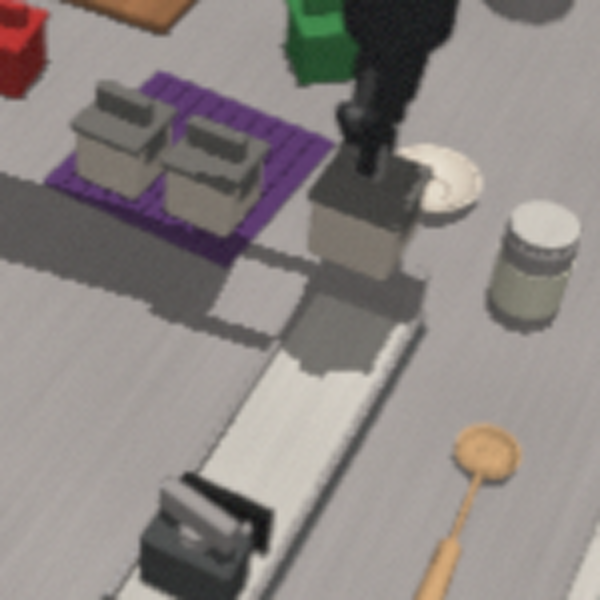

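Emit:
arm_command(steps=[[[0, 0.03, 0.001], [0, 0, 0], 0], [[0, 0.06, 0.001], [0, 0, 0], 0], [[0, 0.08, 0.001], [0, 0, 0], 0], [[0, 0.095, 0.001], [0, 0, 0], 0], [[0, 0.105, 0.001], [0, 0, 0], 0]])

```text
t: 19.5
tool_pos: [0.6121, 0.1471, 0.0946]
tool_rot: [-0.008, -2.217, 2.217]
contact_force: [-0.6, -0.3, -4.3]
opening: 0.0122
```

```bash
python3 -c "
from h import *
weigh(2)
p=ctrl.get_image('scene');save(p,'s5',110,260,230,380,4)
"
```

```text
F [-0.53  0.19 -5.03] sd [0.51 0.53 0.6 ] grams 513 open 0.011712980714074077 z [0.61185538 0.14750222 0.09453315]
```

View pics/s5.png

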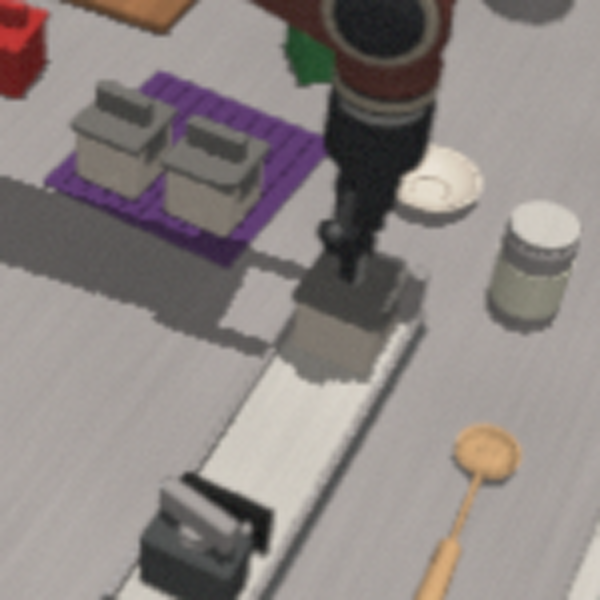

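Emit:
arm_command(steps=[[[-0.001, 0.004, 0], [0, 0, 0], 0], [[-0.001, 0.007, 0], [0, 0, 0], 0], [[-0.001, 0.009, 0], [0, 0, 0], 0], [[-0.001, 0.009, 0], [0, 0, 0], 0]])

```text
t: 20.05
tool_pos: [0.6142, 0.1479, 0.0875]
tool_rot: [-0.009, -2.219, 2.218]
contact_force: [0.6, 0.5, -1.5]
opening: 0.012
```

```bash
python3 -c "
from h import *
weigh(2)
"
```

```text
F [ 0.35  0.04 -2.47] sd [0.08 0.1  0.63] grams 251 open 0.011843500439825516 z [0.61420964 0.14788559 0.08751565]
```

Partly bearing on the floor, so I'll lower it a touch more and release.

Emit:
arm_command(steps=[[[0, 0.002, 0], [0, 0, 0], 0], [[0, 0.002, 0], [0, 0, 0], 0.6], [[0, 0.002, 0], [0, 0, 0], 0.6], [[0, 0.002, 0], [0, 0, 0], 0.6], [[0, -0.02, 0], [0, 0, 0], 0.6]])

```text
t: 20.65
tool_pos: [0.6116, 0.1476, 0.1039]
tool_rot: [-0.002, -2.215, 2.215]
contact_force: [0.5, 0.6, 0.3]
opening: 0.0513
```

Emit:
arm_command(steps=[[[0, -0.045, 0], [0, 0, 0], 0.6], [[0, -0.08, 0.01], [0, 0, 0], 0.6]])

```text
t: 20.85
tool_pos: [0.6116, 0.1382, 0.185]
tool_rot: [0.0, -2.215, 2.215]
contact_force: [0.7, -0.3, 0.0]
opening: 0.0508
```

```bash
python3 -c "
from h import *
delta((.3948,-.2924,.19),np.radians(75.8))
"
```

```text
pos [0.6116 0.1382 0.185 ] q6 1.68 t 20.9 SHIFT [0.2143, -0.0037, 0.4319] TURN [[0.5, -166.1, 0.1], [-0.0, 13.9, 0.4]]
```

Emit:
arm_command(steps=[[[0.02, 0, 0.042], [0, 3, 0], 0.6], [[0.042, 0, 0.084], [0, 6, 0], 0.6], [[0.063, 0, 0.126], [0, 9, 0], 0.6], [[0.084, 0, 0.168], [0, 12, 0], 0.6], [[0.105, 0, 0.21], [0, 13.9, 0], 0.6]])

```text
t: 21.35
tool_pos: [0.5044, -0.0725, 0.1858]
tool_rot: [-0.256, -2.085, 2.087]
contact_force: [0.4, -0.6, 0.7]
opening: 0.0515
```

```bash
python3 -c "
from h import *
p=ctrl.get_image('top');save(p,'t5',120,240,130,390,3)
delta((.3948,-.2924,.17),np.radians(75.8))
"
```

```text
pos [ 0.5021 -0.0777  0.1856] q6 1.53 t 21.4 SHIFT [0.0494, 0.0175, 0.2347] TURN [[-0.6, 179.6, -0.6], [-0.4, -0.4, 0.4]]
```

View pics/t5.png

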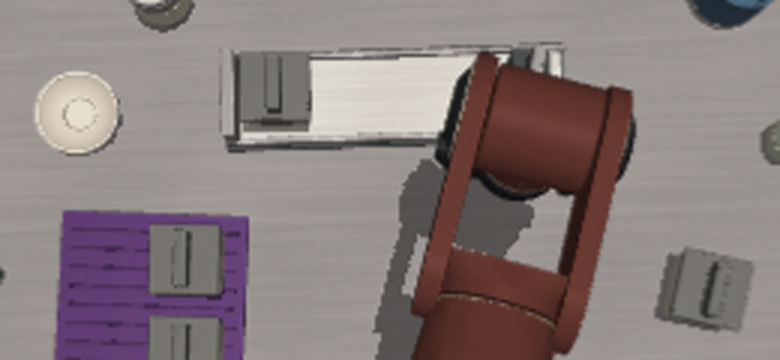

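Emit:
arm_command(steps=[[[0.01, 0, 0.045], [0, 0, 0], 0.6], [[0.02, 0, 0.09], [0, 0, 0], 0.6], [[0.03, 0.01, 0.135], [0, 0, 0], 0.6], [[0.04, 0.017, 0.18], [0, 0, 0], 0.6], [[0.049, 0.017, 0.225], [0, 0, 0], 0.6]])

```text
t: 21.9
tool_pos: [0.3961, -0.2841, 0.1694]
tool_rot: [-0.258, -2.076, 2.087]
contact_force: [0.7, -0.6, -0.2]
opening: 0.0513
```

```bash
python3 -c "
from h import *
weigh(2)
delta((.3948,-.2924,.074),np.radians(75.8))
"
```

```text
F [-0.24 -1.38  0.77] sd [1.42 2.1  0.21] grams -79 open 0.05124746920858453 z [ 0.39549725 -0.28698477  0.17054304]
pos [ 0.3955 -0.287   0.1705] q6 1.06 t 22.0 SHIFT [-0.0014, 0.0966, 0.0046] TURN [[-0.6, 179.2, -0.7], [-0.5, -0.8, 0.4]]
```

Emit:
arm_command(steps=[[[-0.001, 0.04, 0.005], [0, -0.8, 0], 0.6], [[-0.001, 0.08, 0.005], [0, -0.8, 0], 0.6], [[-0.001, 0.096, 0.005], [0, -0.8, 0], 0.5], [[-0.001, 0.096, 0.005], [0, -0.8, 0], 0], [[-0.001, 0.096, 0.005], [0, -0.8, 0], 0]])

```text
t: 22.5
tool_pos: [0.3949, -0.2925, 0.0752]
tool_rot: [-0.252, -2.078, 2.095]
contact_force: [-1.7, -2.9, -1.1]
opening: 0.0145
```

Emit:
arm_command(steps=[[[0, 0, 0], [0, 0, 0], 0], [[0, 0, 0], [0, 0, 0], 0], [[0, 0, 0], [0, 0, 0], 0]])

```text
t: 22.8
tool_pos: [0.3951, -0.2925, 0.0756]
tool_rot: [-0.252, -2.078, 2.095]
contact_force: [0.3, -0.4, -4.2]
opening: 0.0121
```

Emit:
arm_command(steps=[[[0, -0.015, 0], [0, 0, 0], 0], [[0, -0.03, 0], [0, 0, 0], 0], [[0, -0.03, 0], [0, 0, 0], 0], [[0, -0.03, 0], [0, 0, 0], 0], [[0, -0.03, 0], [0, 0, 0], 0]])

```text
t: 23.3
tool_pos: [0.3949, -0.2919, 0.105]
tool_rot: [-0.251, -2.079, 2.094]
contact_force: [0.0, 1.1, -5.0]
opening: 0.0119
```

```bash
python3 -c "
from h import *
weigh(10)
delta((.612,.07,.2),np.radians(90-.5))
"
```

```text
F [-0.21 -0.15 -5.14] sd [0.33 0.4  0.56] grams 524 open 0.012423975320826838 z [ 0.39526743 -0.29224511  0.10547892]
pos [ 0.3953 -0.2922  0.1055] q6 1.04 t 23.8 SHIFT [-0.1209, -0.0988, -0.4034] TURN [[-0.6, 166.3, -0.7], [-0.5, -13.7, 0.4]]
```

Emit:
arm_command(steps=[[[0, -0.045, 0], [0, 0, 0], 0], [[-0.008, -0.096, -0.03], [0, -3, 0], 0], [[-0.02, -0.097, -0.07], [0, -6, 0], 0], [[-0.033, -0.098, -0.11], [0, -10, 0], 0], [[-0.045, -0.098, -0.15], [0, -13.7, 0], 0]])

```text
t: 24.3
tool_pos: [0.4776, -0.1561, 0.2033]
tool_rot: [-0.0, -2.207, 2.225]
contact_force: [1.5, -1.3, -5.3]
opening: 0.012
```

```bash
python3 -c "
from h import *
p=ctrl.get_image('top')
print(p2w(p,120+90.5/3-.5,130+274.5/3-.5,.078))
delta((.613,.0715,.2),np.radians(90-.5))
"
```

```text
[0.61177428 0.14858331 0.078     ]
pos [ 0.4799 -0.1503  0.2025] q6 1.12 t 24.4 SHIFT [-0.1333, 0.0019, -0.2217] TURN [[0.3, -179.5, 0.1], [-0.1, 0.5, 0.2]]
```

Emit:
arm_command(steps=[[[-0.027, 0, -0.044], [0, 0, 0], 0], [[-0.053, 0, -0.088], [0, 0, 0], 0], [[-0.08, 0, -0.132], [0, 0, 0], 0], [[-0.107, 0, -0.176], [0, 0.5, 0], 0], [[-0.133, 0, -0.221], [0, 0.5, 0], 0]])

```text
t: 24.85
tool_pos: [0.6057, 0.059, 0.2017]
tool_rot: [-0.006, -2.214, 2.217]
contact_force: [0.2, -0.3, -5.2]
opening: 0.0121
```

```bash
python3 -c "
from h import *
weigh(2)
p=ctrl.get_image('scene');save(p,'s6',110,260,230,380,4)
delta((.613,.0715,.087),np.radians(90-.5))
"
```

```text
F [-0.57  0.07 -4.92] sd [0.26 1.1  0.21] grams 501 open 0.011688106569602532 z [0.60667732 0.06235008 0.20144281]
pos [0.6055 0.0598 0.2012] q6 1.55 t 25.0 SHIFT [-0.0079, 0.1142, -0.0118] TURN [[0.4, -179.7, 0.1], [-0.1, 0.3, 0.2]]
```

View pics/s6.png

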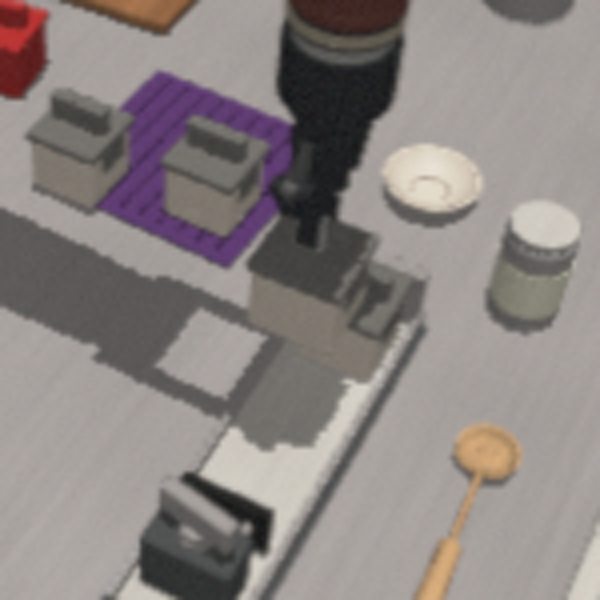

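The tub at (80,150) has been knocked partly off the trivet. I'll set this one down first, then mend that.

Emit:
arm_command(steps=[[[-0.008, 0.02, -0.012], [0, 0.3, 0], 0], [[-0.008, 0.055, -0.012], [0, 0.3, 0], 0], [[-0.008, 0.08, -0.012], [0, 0.3, 0], 0], [[-0.008, 0.095, -0.012], [0, 0.3, 0], 0], [[-0.008, 0.107, -0.012], [0, 0.3, 0], 0]])

```text
t: 25.5
tool_pos: [0.6125, 0.0708, 0.0928]
tool_rot: [-0.005, -2.212, 2.215]
contact_force: [0.2, 0.2, -5.7]
opening: 0.0118
```

```bash
python3 -c "
from h import *
weigh(2)
delta((.613,.0715,.087),np.radians(90-.5))
"
```

```text
F [-1.11 -0.46 -6.68] sd [0.11 0.2  0.76] grams 681 open 0.012022704593787929 z [0.61204499 0.07109449 0.09260929]
pos [0.612  0.0711 0.0926] q6 1.58 t 25.6 SHIFT [-0.001, 0.0056, -0.0004] TURN [[-0.6, 179.9, -0.1], [-0.1, -0.1, 0.4]]
```

Emit:
arm_command(steps=[[[-0.001, 0.004, 0], [0, 0, 0], 0], [[-0.001, 0.007, 0], [0, 0, 0], 0], [[-0.001, 0.008, 0], [0, 0, 0], 0], [[-0.001, 0.008, 0], [0, 0, 0], 0]])

```text
t: 26.0
tool_pos: [0.6149, 0.0709, 0.0875]
tool_rot: [-0.008, -2.214, 2.217]
contact_force: [-1.8, -2.7, 5.8]
opening: 0.0117
```

```bash
python3 -c "
from h import *
weigh(2)
"
```

```text
F [-1.59 -1.73  5.89] sd [0.16 0.28 0.24] grams -601 open 0.01178573184976562 z [0.61491049 0.07090801 0.0874797 ]
```

Down on the floor. Release and rise.

Emit:
arm_command(steps=[[[0, 0, 0], [0, 0, 0], 0.5], [[0, 0, 0], [0, 0, 0], 0.55], [[0, 0, 0], [0, 0, 0], 0.55], [[0, -0.03, 0], [0, 0, 0], 0.55], [[0, -0.08, 0], [0, 0, 0], 0.55]])

```text
t: 26.6
tool_pos: [0.6118, 0.071, 0.1629]
tool_rot: [0.003, -2.209, 2.211]
contact_force: [-0.2, 0.3, 1.0]
opening: 0.0467
```

Emit:
arm_command(steps=[[[-0.01, -0.04, 0.02], [0, 0, 0], 0.6], [[-0.02, -0.05, 0.06], [0, 0, 0], 0.6], [[-0.02, -0.05, 0.1], [0, 0, 0], 0.6]])

```text
t: 26.9
tool_pos: [0.6338, -0.0299, 0.2167]
tool_rot: [-0.002, -2.212, 2.217]
contact_force: [-0.2, -0.7, -0.3]
opening: 0.0509
```

```bash
python3 -c "
from h import *
p=ctrl.get_image('scene');save(p,'s7',110,260,230,380,4)
p=ctrl.get_image('top');save(p,'t7',120,270,130,330,4)
print(ctrl.get_obs()['tool_pos'])
"
```

```text
[ 0.63178247 -0.03305538  0.21340852]
```

View pics/s7.png

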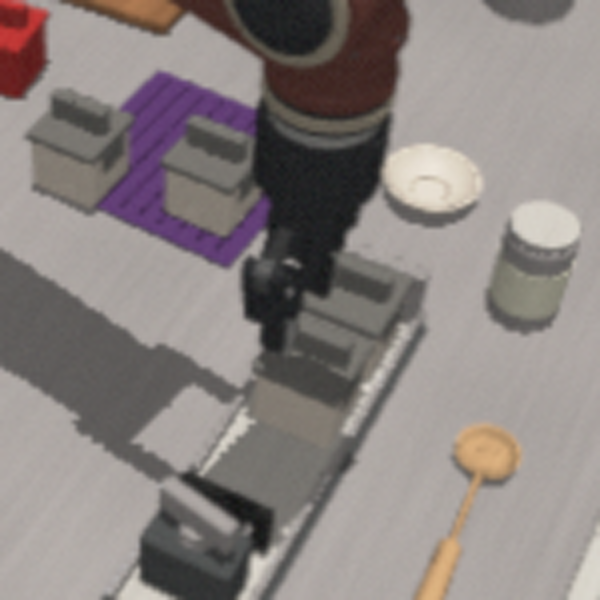

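View pics/t7.png

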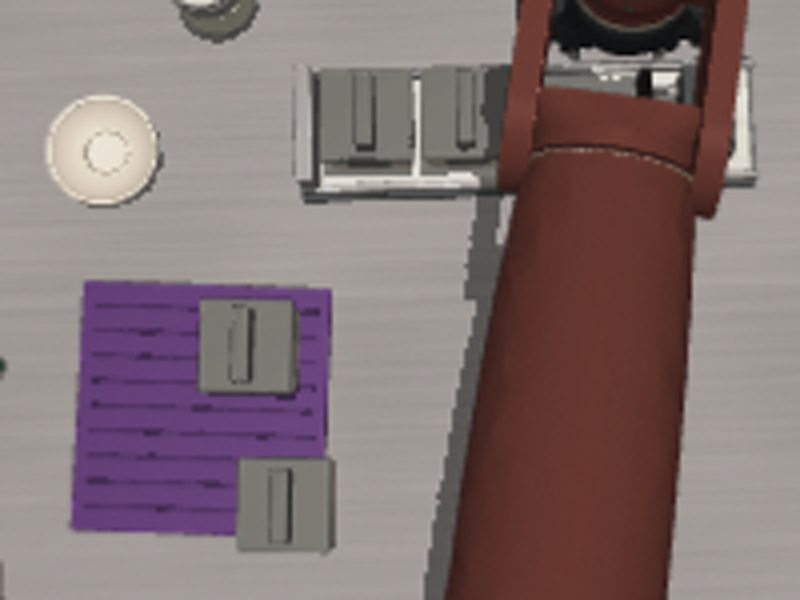

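```bash
python3 - <<'E'
from h import *
p=ctrl.get_image("top")
f=lambda x,y,z:p2w(p,120+(y+.5)/4-.5,130+(x+.5)/4-.5,z)
c=[(238,458),(335,458),(335,551),(237,550)]
for z in(.066,.072):
    w=np.array([f(x,y,z) for x,y in c]);m=w.mean(0);v=(w[0]-w[3]+w[1]-w[2]);print(z,m.round(4),np.degrees(np.arctan2(v[1],v[0])).round(1))
for x,y in((85,281),(331,289),(322,541),(71,529)): print(f(x,y,.006).round(4))
im=cv2.resize(p["img"][120:270,130:330,::-1],None,fx=4,fy=4,interpolation=cv2.INTER_CUBIC)
q=ctrl.get_image("scene");im2=cv2.resize(q["img"][110:200,230:320,::-1],None,fx=6,fy=6,interpolation=cv2.INTER_CUBIC)
draw_tub(im2,q,m[0],m[1],np.arctan2(v[1],v[0]),.006,6,110,230)
cv2.imwrite("pics/k2.png",im2)
delta((m[0],m[1],.2),np.arctan2(v[1],v[0])+np.pi/2)
E
```

```text
0.066 [0.3202 0.2166 0.066 ] -1.4
0.072 [0.3204 0.2158 0.072 ] -1.4
[0.5011 0.3826 0.006 ]
[0.4888 0.1854 0.006 ]
[0.2881 0.1967 0.006 ]
[0.3037 0.3955 0.006 ]
pos [ 0.6312 -0.0295  0.2123] q6 1.42 t 27.1 SHIFT [0.3134, 0.0164, -0.2418] TURN [[1.2, -179.3, 0.1], [-0.0, 0.7, 0.8]]
```

View pics/k2.png

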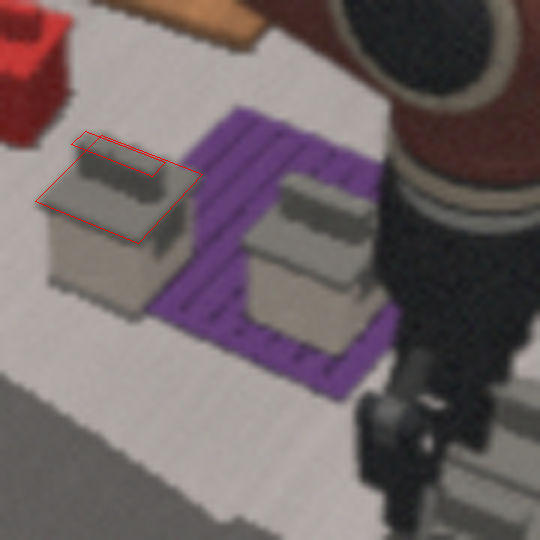

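Emit:
arm_command(steps=[[[0.039, 0, -0.03], [0, 0, 0], 0.6], [[0.078, 0, -0.06], [0, 0, 0], 0.6], [[0.117, 0, -0.09], [0, 0, 0], 0.6], [[0.156, 0, -0.12], [0, 0, 0], 0.6], [[0.195, 0, -0.15], [0, 0.7, 0], 0.6]])

```text
t: 27.6
tool_pos: [0.4355, 0.1247, 0.2141]
tool_rot: [-0.009, -2.203, 2.203]
contact_force: [0.2, 1.1, -0.1]
opening: 0.0517
```

Emit:
arm_command(steps=[[[0.039, 0, -0.03], [0, 0, 0], 0.6], [[0.078, 0, -0.06], [0, 0, 0], 0.6], [[0.11, 0.01, -0.085], [0, 0, 0], 0.6], [[0.11, 0.01, -0.085], [0, 0, 0], 0.6]])

```text
t: 28.0
tool_pos: [0.3229, 0.215, 0.2039]
tool_rot: [0.003, -2.206, 2.205]
contact_force: [0.7, -0.2, 0.1]
opening: 0.0513
```

```bash
python3 - <<'E'
from h import *
delta((.3204,.2158,.081),np.radians(88.6))
p=ctrl.get_image("scene");save(p,"k3",110,200,230,320,6)
E
```

```text
pos [0.3229 0.215  0.2039] q6 1.97 t 28.0 SHIFT [0.0004, 0.1229, -0.0007] TURN [[1.6, -179.4, -0.0], [0.0, 0.6, 1.0]]
```

View pics/k3.png

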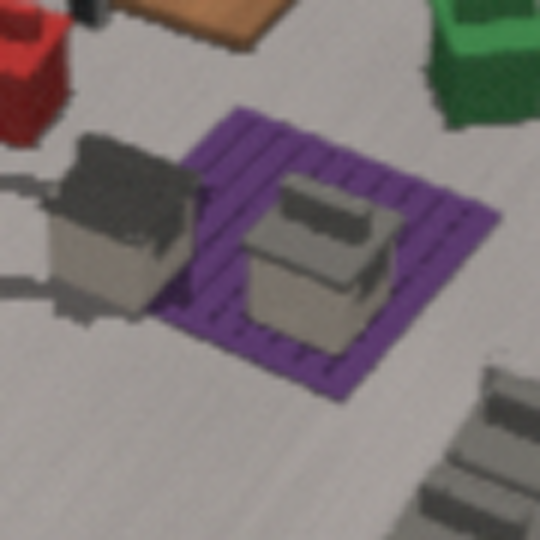

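Emit:
arm_command(steps=[[[0, 0.045, 0], [0, 0.6, 1], 0.6], [[0, 0.09, 0], [0, 0.6, 1], 0.6], [[0, 0.112, 0], [0, 0.6, 1], 0.6], [[0, 0.121, 0], [0, 0.6, 1], 0.5], [[0, 0.121, 0], [0, 0.6, 1], 0.3]])

```text
t: 28.55
tool_pos: [0.3225, 0.2135, 0.0826]
tool_rot: [-0.029, -2.206, 2.209]
contact_force: [0.2, 0.3, -0.0]
opening: 0.0292
```

```bash
python3 - <<'E'
from h import *
delta((.3204,.2158,.081),np.radians(88.6))
E
```

```text
pos [0.3225 0.2135 0.0826] q6 1.99 t 28.6 SHIFT [0.0021, 0.0016, -0.0022] TURN [[-0.1, 179.8, -0.1], [-0.1, -0.2, 0.0]]
```

Emit:
arm_command(steps=[[[0.002, 0, -0.002], [0, 0, 0], 0], [[0.002, 0, -0.002], [0, 0, 0], 0], [[0.002, 0, -0.002], [0, 0, 0], 0], [[0.002, -0.01, -0.002], [0, 0, 0], 0], [[0.002, -0.025, -0.002], [0, 0, 0], 0]])

```text
t: 29.05
tool_pos: [0.3197, 0.2151, 0.1074]
tool_rot: [-0.027, -2.203, 2.209]
contact_force: [0.3, 0.3, -2.4]
opening: 0.012
```

```bash
python3 - <<'E'
from h import *
weigh(3)
delta((.346,.252,.085),np.radians(87))
E
```

```text
F [ 0.63  0.53 -1.31] sd [1.22 0.12 0.88] grams 133 open 0.01196518647089812 z [0.32142449 0.2158766  0.10897809]
pos [0.3214 0.2159 0.109 ] q6 2.0 t 29.2 SHIFT [-0.0235, 0.024, -0.0368] TURN [[-0.2, -178.6, 0.0], [-0.0, 1.4, -0.1]]
```

Emit:
arm_command(steps=[[[-0.023, -0.005, -0.036], [0, 1.4, 0], 0], [[-0.023, -0.003, -0.036], [0, 1.4, 0], 0], [[-0.023, 0.013, -0.036], [0, 1.4, 0], 0], [[-0.023, 0.024, -0.036], [0, 1.4, 0], 0], [[-0.023, 0.028, -0.036], [0, 1.4, 0], 0]])

```text
t: 29.7
tool_pos: [0.3455, 0.2518, 0.0842]
tool_rot: [-0.056, -2.195, 2.195]
contact_force: [-16.3, -5.3, 40.5]
opening: 0.0118
```

```bash
python3 - <<'E'
from h import *
weigh(2)
E
```

```text
F [-10.62  -2.31  19.46] sd [0.43 0.51 0.42] grams -1983 open 0.012097608509478544 z [0.34552418 0.25173112 0.08429813]
```

Emit:
arm_command(steps=[[[0, -0.002, 0], [0, 0, 0], 0], [[0, -0.002, 0], [0, 0, 0], 0]])

```text
t: 30.0
tool_pos: [0.3457, 0.2517, 0.0866]
tool_rot: [-0.058, -2.196, 2.195]
contact_force: [0.2, -0.2, -2.0]
opening: 0.0122
```

```bash
python3 - <<'E'
from h import *
weigh(1)
p=ctrl.get_image("scene");save(p,"k4",110,200,230,320,6)
E
```

```text
F [ 0.72 -0.01 -2.78] sd [0. 0. 0.] grams 283 open 0.011973069500814872 z [0.34532867 0.25147921 0.08599444]
```

View pics/k4.png

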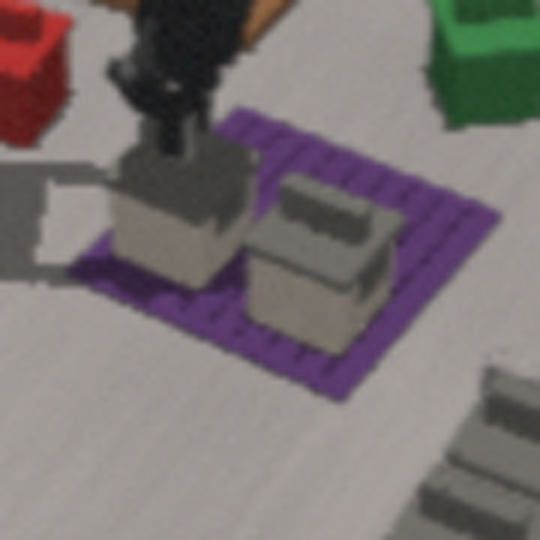

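Now clear of contact by about 1 mm; the tub sits well on the trivet at (185,220). Release and rise.

Emit:
arm_command(steps=[[[0, 0.001, 0], [0, 0, 0], 0], [[0, 0.001, 0], [0, 0, 0], 0.5], [[0, 0, 0], [0, 0, 0], 0.55], [[0, 0, 0], [0, 0, 0], 0.55], [[0, -0.03, 0], [0, 0, 0], 0.55]])

```text
t: 30.6
tool_pos: [0.3421, 0.2498, 0.1118]
tool_rot: [-0.047, -2.185, 2.196]
contact_force: [-0.1, -0.2, 0.1]
opening: 0.0472
```

Emit:
arm_command(steps=[[[0, -0.04, 0], [0, 0, 0], 0.6], [[0, -0.09, 0], [0, 0, 0], 0.6], [[-0.03, -0.1, 0.04], [0, 0, 0], 0.6], [[-0.06, -0.1, 0.08], [0, 0, 0], 0.6], [[-0.08, -0.1, 0.13], [0, 0, 0], 0.6]])

```text
t: 31.1
tool_pos: [0.4162, 0.1199, 0.2132]
tool_rot: [-0.049, -2.189, 2.199]
contact_force: [0.6, 0.5, -1.1]
opening: 0.0511
```

```bash
python3 - <<'E'
from h import *
p=ctrl.get_image("scene");save(p,"s8",100,280,200,400,4)
p=ctrl.get_image("top");save(p,"t8",120,270,130,330,4)
print(ctrl.get_obs()["tool_pos"],ctrl.get_obs()["q"])
E
```

```text
[0.41637815 0.11627562 0.21216251] [ 0.1035212  -0.41968895  2.0565369  -0.0056405   1.51312148  1.73490957]
```

View pics/t8.png

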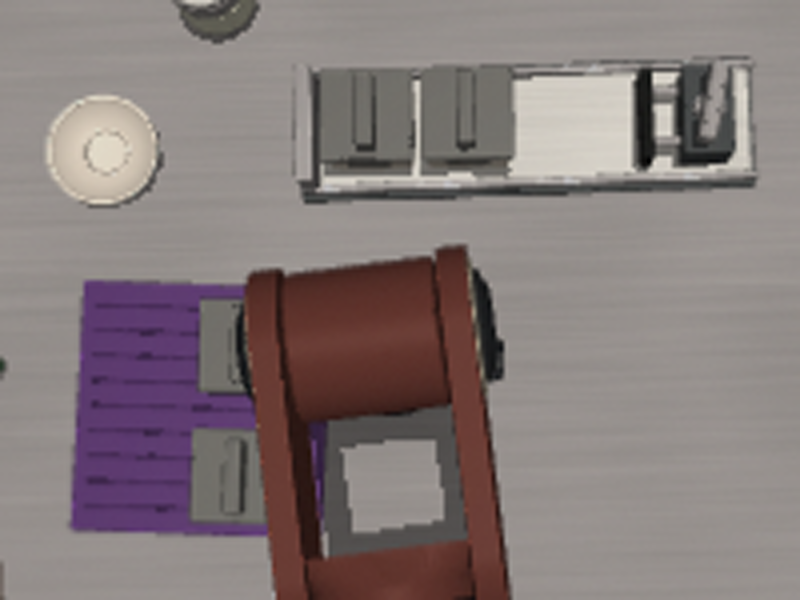

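View pics/s8.png

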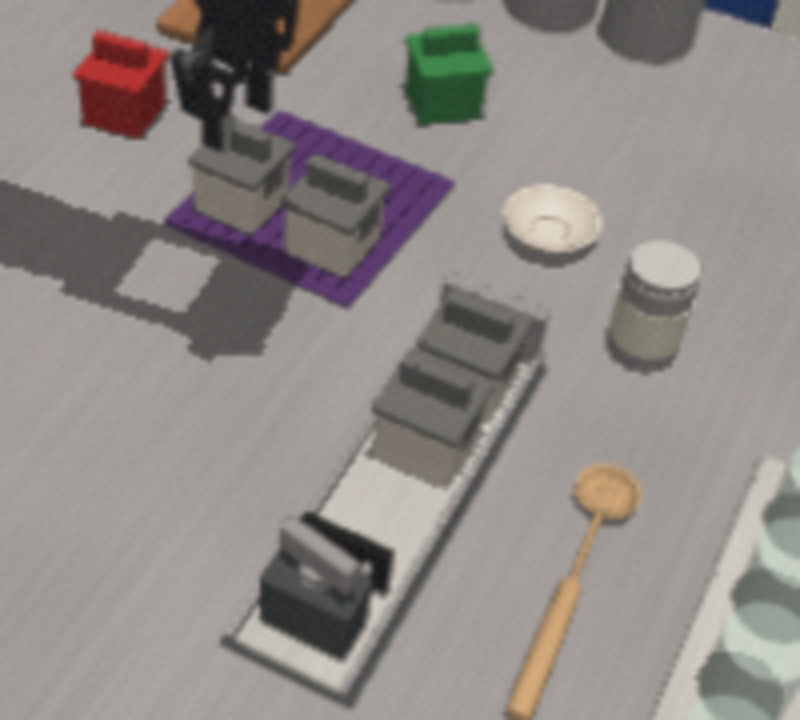

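```bash
python3 - <<'E'
from h import *
p=ctrl.get_image("top")
f=lambda x,y,z:p2w(p,120+(y+.5)/4-.5,130+(x+.5)/4-.5,z)
a,b=f(721,62,.112),f(708,139,.112);print(a,b,(a+b)/2,np.degrees(np.arctan2((a-b)[1],(a-b)[0])))
im=cv2.resize(p["img"][130:165,290:325,::-1],None,fx=14,fy=14,interpolation=cv2.INTER_CUBIC);cv2.imwrite("pics/nn.png",im)
delta((.612,-.1145,.2),np.radians(78))
E
```

```text
[ 0.64138019 -0.12149605  0.112     ] [ 0.58348405 -0.1095895   0.112     ] [ 0.61243212 -0.11554278  0.112     ] -11.6210623329379
pos [0.4154 0.1185 0.2119] q6 1.74 t 31.2 SHIFT [-0.2098, 0.0112, 0.2212] TURN [[0.7, -171.3, 0.5], [-0.3, 8.7, 0.5]]
```

View pics/nn.png

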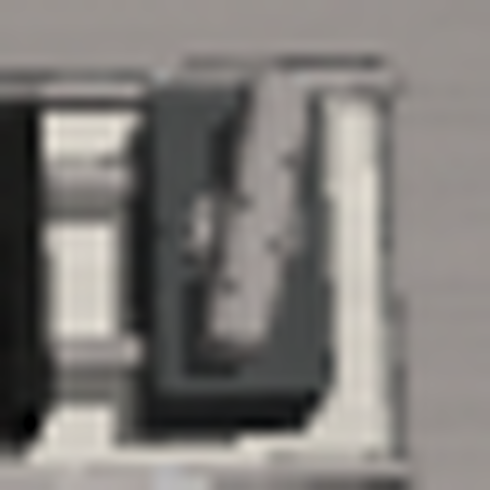

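Emit:
arm_command(steps=[[[-0.03, 0, 0.032], [0, 2, 0], 0.7], [[-0.06, 0, 0.064], [0, 4, 0], 0.7], [[-0.09, 0, 0.096], [0, 6, 0], 0.7], [[-0.12, 0, 0.128], [0, 8.7, 0], 0.7], [[-0.15, 0, 0.16], [0, 8.7, 0.5], 0.7]])

```text
t: 31.75
tool_pos: [0.557, -0.0496, 0.2111]
tool_rot: [-0.221, -2.106, 2.117]
contact_force: [0.1, 1.0, -0.1]
opening: 0.0597
```

```bash
python3 - <<'E'
from h import *
delta((.6125,-.115,.17),np.radians(78.2))
E
```

```text
pos [ 0.557  -0.0496  0.2111] q6 1.56 t 31.8 SHIFT [-0.0678, 0.0415, 0.0523] TURN [[0.1, 179.9, -0.5], [-0.3, -0.1, -0.1]]
```

Emit:
arm_command(steps=[[[-0.035, 0.01, 0.027], [0, 0, 0], 0.7], [[-0.068, 0.03, 0.052], [0, 0, 0], 0.7], [[-0.068, 0.042, 0.052], [0, 0, 0], 0.7], [[-0.068, 0.042, 0.052], [0, 0, 0], 0.7]])

```text
t: 32.15
tool_pos: [0.6115, -0.1132, 0.1659]
tool_rot: [-0.214, -2.106, 2.113]
contact_force: [-0.5, 0.3, -0.0]
opening: 0.0598
```

```bash
python3 - <<'E'
from h import *
delta((.6125,-.115,.095),np.radians(78.2))
E
```

```text
pos [ 0.6115 -0.1132  0.1659] q6 1.48 t 32.1 SHIFT [-0.0018, 0.0709, 0.0013] TURN [[-0.5, 179.9, -0.3], [-0.2, -0.1, 0.3]]
```

Emit:
arm_command(steps=[[[-0.001, 0.04, 0.001], [0, 0, 0], 0.7], [[-0.001, 0.07, 0.001], [0, 0, 0], 0.7], [[-0.001, 0.07, 0.001], [0, 0, 0], 0.4], [[-0.001, 0.07, 0.001], [0, 0, 0], 0], [[-0.001, 0.07, 0.001], [0, 0, 0], 0]])

```text
t: 32.65
tool_pos: [0.6133, -0.1143, 0.0991]
tool_rot: [-0.217, -2.107, 2.117]
contact_force: [-3.0, -7.7, 0.3]
opening: 0.0166
```

Emit:
arm_command(steps=[[[0, 0, 0], [0, 0, 0], 0], [[0, 0, 0], [0, 0, 0], 0], [[0, 0, 0], [0, 0, 0], 0]])

```text
t: 32.95
tool_pos: [0.613, -0.1148, 0.0995]
tool_rot: [-0.217, -2.106, 2.117]
contact_force: [-3.0, -3.7, -4.1]
opening: 0.0115
```

```bash
python3 - <<'E'
from h import *
weigh(2)
o=ctrl.get_obs()["tool_pos"]
delta((o[0]+.0005,o[1]+.1,o[2]),np.radians(78.2))
E
```

```text
F [-3.19 -4.19 -3.08] sd [0.4  0.09 0.24] grams 314 open 0.011874716427807722 z [ 0.61305989 -0.11476674  0.09949795]
pos [ 0.6131 -0.1148  0.0995] q6 1.48 t 33.0 SHIFT [0.0201, -0.0005, -0.098] TURN [[-0.1, 179.9, -0.5], [-0.3, -0.1, 0.1]]
```

Emit:
arm_command(steps=[[[0.004, 0, -0.018], [0, 0, 0], 0], [[0.007, 0, -0.036], [0, 0, 0], 0], [[0.011, 0, -0.054], [0, 0, 0], 0], [[0.015, 0, -0.072], [0, 0, 0], 0], [[0.018, 0, -0.088], [0, 0, 0], 0]])

```text
t: 33.55
tool_pos: [0.6128, -0.0262, 0.0995]
tool_rot: [-0.215, -2.101, 2.12]
contact_force: [-6.2, -9.0, -0.2]
opening: 0.0113
```

```bash
python3 - <<'E'
from h import *
weigh(3)
p=ctrl.get_image("scene");save(p,"s9",140,270,220,380,5)
p=ctrl.get_image("top");save(p,"t9",120,180,190,330,5)
E
```

```text
F [-5.17 -1.44 -0.79] sd [0.2  1.92 0.21] grams 81 open 0.011424543544557068 z [ 0.61271517 -0.02355074  0.09946904]
```

View pics/s9.png

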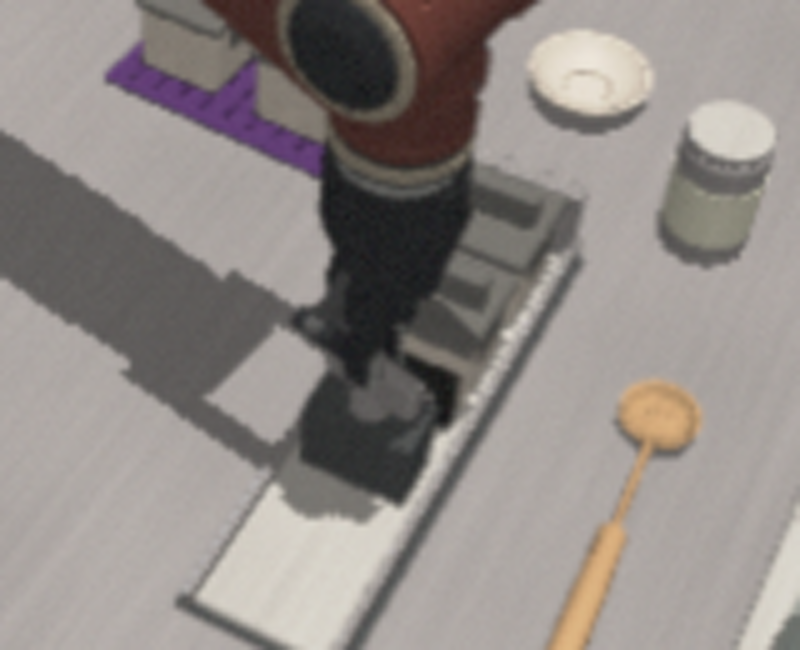

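Emit:
arm_command(steps=[[[0.001, 0, -0.004], [0, 0, 0], 0], [[0.002, 0, -0.008], [0, 0, 0], 0], [[0.002, 0, -0.012], [0, 0, 0], 0], [[0.003, 0, -0.016], [0, 0, 0], 0], [[0.004, 0, -0.02], [0, 0, 0], 0]])

```text
t: 34.3
tool_pos: [0.6126, -0.0049, 0.0995]
tool_rot: [-0.213, -2.103, 2.117]
contact_force: [-3.5, -9.6, -3.7]
opening: 0.0116
```

```bash
python3 - <<'E'
from h import *
weigh(4)
E
```

```text
F [-2.56 -7.09 -3.92] sd [0.72 0.63 0.16] grams 399 open 0.011370191563719793 z [ 0.61258485 -0.00424317  0.09951011]
```

Emit:
arm_command(steps=[[[0.001, 0, -0.003], [0, 0, 0], 0], [[0.001, 0, -0.006], [0, 0, 0], 0], [[0.002, 0, -0.009], [0, 0, 0], 0], [[0.002, 0, -0.009], [0, 0, 0], 0]])

```text
t: 34.9
tool_pos: [0.6125, 0.0032, 0.0995]
tool_rot: [-0.214, -2.101, 2.12]
contact_force: [-0.9, -7.9, -4.4]
opening: 0.0118
```

```bash
python3 - <<'E'
from h import *
weigh(4)
p=ctrl.get_image("scene");save(p,"s10",140,240,270,370,7)
p=ctrl.get_image("top");save(p,"t10",130,180,190,330,5)
E
```

```text
F [-1.26 -8.69 -5.27] sd [0.13 0.19 0.38] grams 537 open 0.011528501553020572 z [0.61250564 0.00324092 0.09952575]
```

View pics/s10.png

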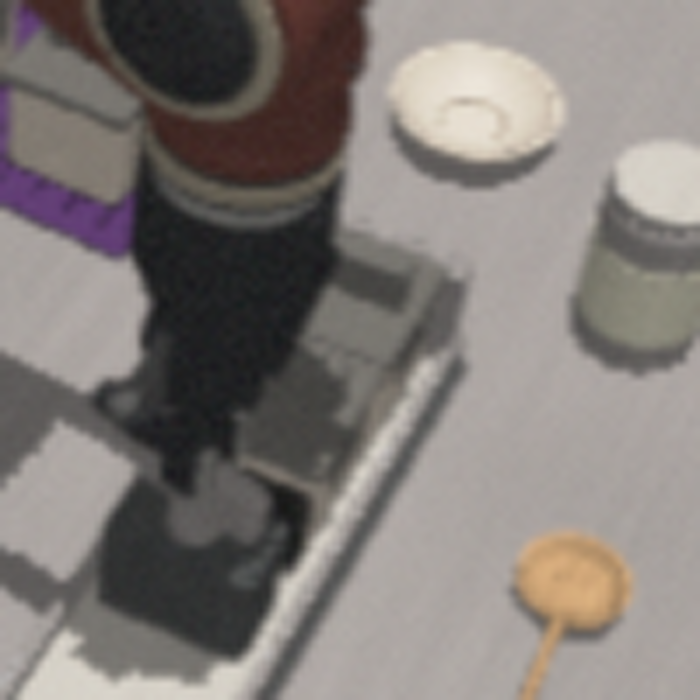

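View pics/t10.png

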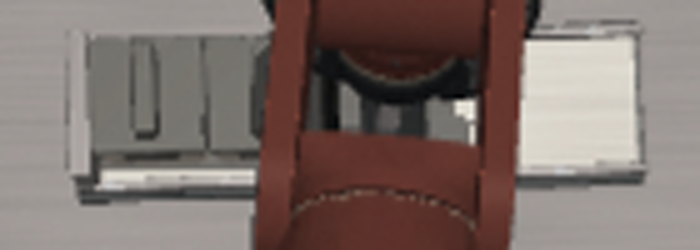

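Emit:
arm_command(steps=[[[0, 0, -0.002], [0, 0, 0], 0], [[0.001, 0, -0.004], [0, 0, 0], 0], [[0.001, 0, -0.004], [0, 0, 0], 0], [[0.001, 0, -0.004], [0, 0, 0], 0]], force=100)

```text
t: 35.6
tool_pos: [0.6125, 0.0052, 0.0996]
tool_rot: [-0.215, -2.097, 2.124]
contact_force: [-0.7, -10.1, -4.7]
opening: 0.0111
```

```bash
python3 - <<'E'
from h import *
weigh(4)
print(ctrl.get_obs()["q"])
E
```

```text
F [-1.04 -9.99 -4.92] sd [0.66 0.28 0.17] grams 501 open 0.010737666365014782 z [0.61247635 0.00518393 0.09957613]
[-0.10712104  0.14124294  1.74665355 -0.01339373  1.25825468  1.67520052]
```

Emit:
arm_command(steps=[[[0, 0, 0], [0, 7, 0], 0], [[0, 0, 0], [0, 14, 0], 0], [[0, 0, 0], [0, 21, 0], 0], [[0, 0, 0], [0, 28, 0], 0], [[0, 0, 0], [0, 35, 0], 0]])

```text
t: 36.3
tool_pos: [0.6129, 0.0057, 0.0996]
tool_rot: [-0.758, -1.724, 1.746]
contact_force: [0.1, -1.3, -5.4]
opening: 0.0109
```

```bash
python3 - <<'E'
from h import *
weigh(2)
o=ctrl.get_obs();print(o["q"][5],o["wrist_torque"])
delta((.6125,.006,.0995),np.radians(15))
E
```

```text
F [ 0.45 -1.97 -6.41] sd [0.07 0.03 0.18] grams 654 open 0.01097261026129034 z [0.61289033 0.00575984 0.09957992]
2.2859827919962195 [-0.00374017 -0.3118952  -0.05711221]
pos [0.6129 0.0058 0.0996] q6 2.29 t 36.4 SHIFT [0.0004, 0.0001, 0.0001] TURN [[-0.6, -151.9, 0.7], [-0.5, 28.1, -0.4]]
```

Emit:
arm_command(steps=[[[0, 0, 0], [0, 7, 0], 0], [[0, 0, 0], [0, 14, 0], 0], [[0, 0, 0], [0, 21, 0], 0], [[0, 0, 0], [0, 27, 0], 0], [[0, 0, 0], [0, 30, 0], 0]])

```text
t: 36.9
tool_pos: [0.6135, 0.006, 0.0996]
tool_rot: [-1.095, -1.369, 1.387]
contact_force: [1.2, -1.2, -7.5]
opening: 0.0114
```

```bash
python3 - <<'E'
from h import *
weigh(2)
o=ctrl.get_obs();print(o["q"][5],o["wrist_torque"])
delta((.6125,.006,.0995),np.radians(15))
E
```

```text
F [ 2.38 -1.77 -6.69] sd [0.38 0.35 0.28] grams 682 open 0.011267207089801943 z [0.6135081  0.00605861 0.09961557]
2.8049425566148787 [-0.12349534 -0.58310386  0.99185371]
pos [0.6135 0.0061 0.0996] q6 2.8 t 37.0 SHIFT [0.0002, 0.0001, 0.001] TURN [[0.9, 178.4, -0.5], [-0.3, -1.6, -0.6]]
```

Emit:
arm_command(steps=[[[0, 0, 0], [0, 3, 0], 0], [[0, 0, 0], [0, 3, 0], 0], [[0, 0, 0], [0, 3, 0], 0]])

```text
t: 37.3
tool_pos: [0.6135, 0.0061, 0.0996]
tool_rot: [-1.12, -1.337, 1.356]
contact_force: [0.6, -2.4, -6.3]
opening: 0.0108
```

```bash
python3 - <<'E'
from h import *
weigh(2)
o=ctrl.get_obs();print(o["q"][5],o["wrist_torque"])
delta((.6125,.006,.0995),np.radians(15))
E
```

```text
F [ 0.93 -3.66 -5.46] sd [0.19 0.42 0.08] grams 557 open 0.010757481954860652 z [0.61354403 0.00606685 0.09963205]
2.854416782155864 [-0.31259471 -0.12268778  1.92979882]
pos [0.6135 0.0061 0.0996] q6 2.85 t 37.4 SHIFT [0.0001, 0.0001, 0.001] TURN [[0.9, 175.6, -0.5], [-0.3, -4.4, -0.6]]
```

Turning torque rose to 1.9 N m with little motion, so the nut is at its stop. Release and withdraw.

Emit:
arm_command(steps=[[[0, 0, 0], [0, 0, 0], 0.5], [[0, 0, 0], [0, 0, 0], 0.6], [[0, 0, 0], [0, 0, 0], 0.6], [[0, -0.03, 0], [0, 0, 0], 0.6], [[0, -0.07, 0], [0, 0, 0], 0.6]])

```text
t: 37.9
tool_pos: [0.6121, 0.0072, 0.1682]
tool_rot: [-1.117, -1.332, 1.354]
contact_force: [0.7, -1.0, 0.7]
opening: 0.0514
```

```bash
python3 - <<'E'
from h import *
delta((.40,-.10,.25))
E
```

```text
pos [0.6121 0.0072 0.1682] q6 2.86 t 37.9 SHIFT [-0.0674, -0.0791, 0.2289] TURN []
```

Emit:
arm_command(steps=[[[-0.01, -0.04, 0.03], [0, -5, 0], 0.6], [[-0.025, -0.07, 0.075], [0, -10, 0], 0.6], [[-0.04, -0.08, 0.12], [0, -15, 0], 0.6], [[-0.055, -0.08, 0.17], [0, -20, 0], 0.6], [[-0.067, -0.08, 0.22], [0, -20, 0], 0.6]])

```text
t: 38.4
tool_pos: [0.4154, -0.0952, 0.2527]
tool_rot: [-0.91, -1.58, 1.601]
contact_force: [-0.1, -0.9, 0.4]
opening: 0.0511
```

```bash
python3 - <<'E'
from h import *
p=ctrl.get_image("scene");save(p,"f1",100,280,200,400,4)
p=ctrl.get_image("top");save(p,"f2",120,270,130,330,4);save(p,"f3",130,170,195,295,8)
E
```

```text
(no output)
```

View pics/f1.png

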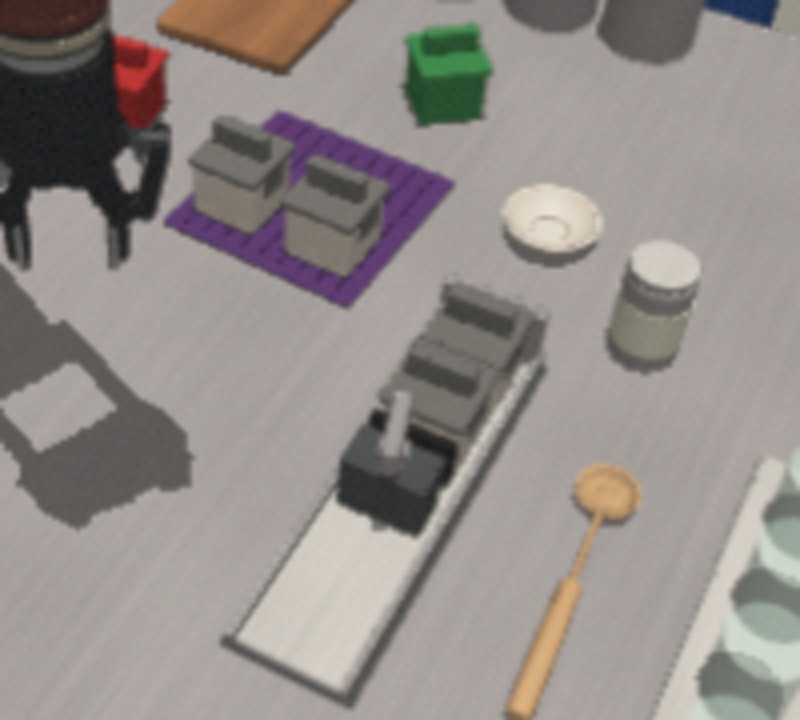

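View pics/f2.png

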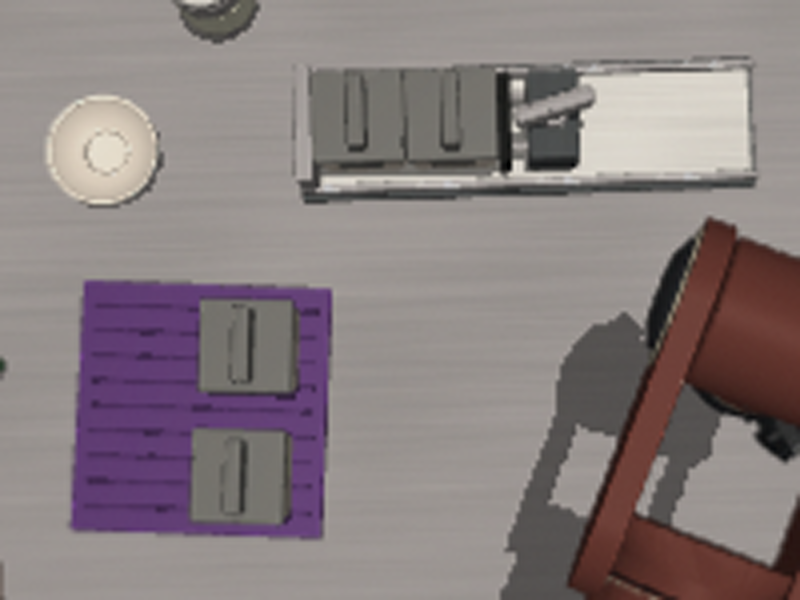

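View pics/f3.png

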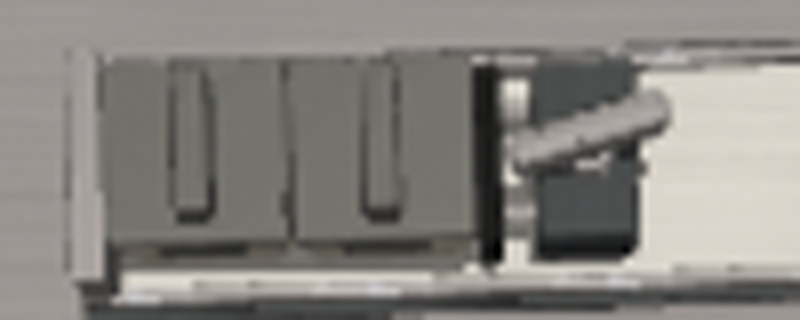

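```bash
python3 - <<'E'
from h import *
ims=[]
for n,(r,c) in {"top":(135,245),"scene":(180,265)}.items():
    p=ctrl.get_image(n)
    for v in(1.3,1.1):
        im=cv2.resize(p["img"][r:r+40,c:c+45,::-1],None,fx=8,fy=8,interpolation=cv2.INTER_CUBIC)
        a=-.008-v;u=np.array([np.cos(a),np.sin(a)]);w=np.array([-u[1],u[0]])
        pts=[]
        for i,j in((1,1),(1,-1),(-1,-1),(-1,1)):
            X=np.array([.6125,.006])+i*.031*u+j*.007*w
            pts.append(((w2p(p,[*X,.112])-[r,c]+.5)*8-.5)[::-1])
        cv2.polylines(im,[np.round(pts).astype(np.int32)],True,(0,0,255),1);ims.append(im)
cv2.imwrite("pics/nutfit.png",np.vstack([np.hstack(ims[:2]),np.hstack(ims[2:])])[:600])
E
```

```text
(no output)
```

View pics/nutfit.png

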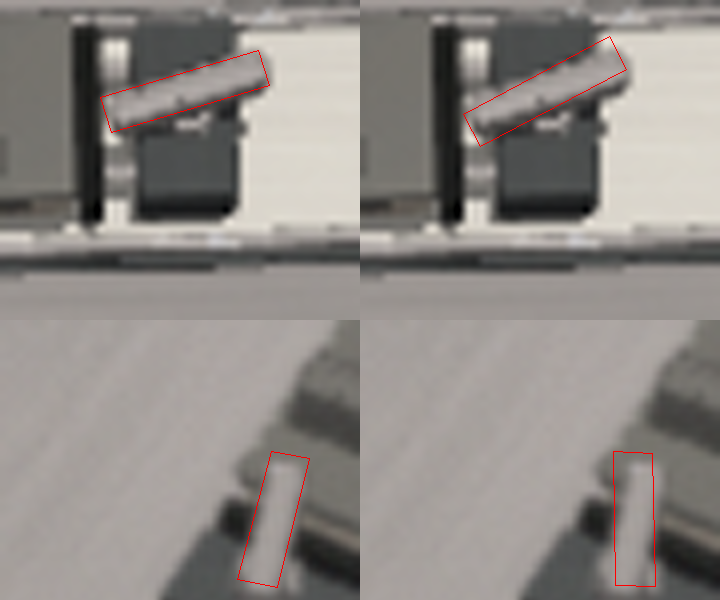

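The 1.3 rad outline fits the wing in both views and the 1.1 rad outline does not, so the nut is at its stop. Handing in.

```bash
python3 -c "
from h import *
print(ctrl.finish_job())"
```

```text
the job is handed in; nothing more can be done
None
```

The job is done and handed in; no verdict came back, so what follows rests on my own checks.

**Sorting:** I lifted all four grey tubs. Two felt heavy, about 430 g and 520 g, and stand in the rack. Two felt light, about 230 g and 270 g, and stand on the trivet. One tub on the trivet was knocked half over its edge during the run, so I picked it up and set it back well inside.

**Clamping:** I had first opened the jaw about 100 mm for room. With all tubs sorted and the nut still loose, I slid the jaw up against the row. I then turned the nut clockwise until the wrist torque rose to about 1.9 N m with hardly any further motion.

**Last pictures:**
- All four tubs are upright. The two in the rack touch each other and the end wall.
- The pad looks pressed back about 9 mm, which by the given spring figures is about 4.6 N. I did not measure the pad or wall force directly.
- A 1.3 rad outline fits the nut's wing in both views, and a 1.1 rad one does not. My first hand reading was a little lower, about 1.24 rad, but still above the 1.15 needed.
- The arm was clear of everything. The bystanders I could see in the crops had not moved; the mug and the small pot to the right were not in the final crops.

**One check that disagreed:** while I was setting the knocked tub back on the trivet, the force briefly read about 40 N upward. That was higher than I intended, and I backed off before releasing it.

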